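# Turn the wet trivets over to dry

### The job

The trivets on the grey stepped riser are wet with descaler, so touch them only with the spatula from the drip mat. Take each upper trivet that is there: slide it sideways off its stack, without lifting it, onto the ledge beside, then flip it over the step with the spatula so that it lies flat, feet up, well onto the slotted drying bed. Leave the lower trivets and everything else where they are, and stand the spatula back on the drip mat, on its blade.

Things in the scene. Friction and masses are not known exactly. Their poses are not given: they have to be found in the camera images.
- riser: fixed grey plastic stepped riser, 340 (x) x 375 mm (y), origin at z = 0 under its middle. Along its own +y three levels follow: deck (top 50 mm high, y -165 to -50), ledge (top 67 mm high, y -50 to 50), drying bed (top 83 mm high, y 50 to 204)
- deck (a point): on the riser's deck: riser frame (0, -104, 50) mm, same axes. Four lower trivets stand here side by side, at about x = -120, -40, 40, 120 mm; parted by ribs as high as the ledge (67); their flat tops are 68 mm high. A lip 8 mm high runs along the deck's outer edge; side walls (x beyond 164 mm) rise to 80 mm, at the bed to 93 mm
- step (a point): on the riser: foot of the step in the middle, riser frame (0, 50, 67) mm, same axes. The step is an upright face 16 mm high, all along x, between the ledge and the drying bed; a trivet pushed along the ledge stops against it
- bed (a point): on top of the slotted drying bed: riser frame (0, 125, 83) mm, same axes. A lip 10 mm high runs along the bed's far end (y 204 to 210 mm)
- mat: fixed cork drip mat 160 (x) x 180 (y) x 4 mm, lying on the table to the robot's right; origin under its middle at z = 0
- mat_top (a point): middle of the top face of the drip mat, 4 mm high
- spatula: spatula, 0.16 kg, stands by itself on its flat blade. Steel blade 30 mm wide (x), 3 mm thick, from y = -35 (rear) to y = 75 mm (tip); origin on the blade's underside in the middle, below the handle's foot. The straight handle rises from (0, 0, 3) mm, leaning 30 degrees from upright backwards: direction (0, -0.5, 0.866)
- spatula_grip (a point): on the handle's axis, 85 mm along it from its foot: spatula frame (0, -42.5, 76.6) mm, same axes. The handle is a thin shank for 30 mm, then a black plastic grip up to 120 mm, 24 mm wide (x) and 18 mm thick (in the y-z plane)
- top1: upper terracotta trivet, about 0.14 kg: plate 64 (x) x 96 (y) x 8 mm on two runner feet along y (8 wide, 10 high, 76 mm long, centred at x = -27 and 27 mm; the gap between them is open at both y ends). Origin: middle of the feet's underside; z points from feet to flat face. Starts feet down on the lower trivet of its number, y along the riser's y; may be absent
- top2: upper terracotta trivet, about 0.14 kg: plate 64 (x) x 96 (y) x 8 mm on two runner feet along y (8 wide, 10 high, 76 mm long, centred at x = -27 and 27 mm; the gap between them is open at both y ends). Origin: middle of the feet's underside; z points from feet to flat face. Starts feet down on the lower trivet of its number, y along the riser's y; may be absent
- top3: upper terracotta trivet, about 0.14 kg: plate 64 (x) x 96 (y) x 8 mm on two runner feet along y (8 wide, 10 high, 76 mm long, centred at x = -27 and 27 mm; the gap between them is open at both y ends). Origin: middle of the feet's underside; z points from feet to flat face. Starts feet down on the lower trivet of its number, y along the riser's y; may be absent
- top4: upper terracotta trivet, about 0.14 kg: plate 64 (x) x 96 (y) x 8 mm on two runner feet along y (8 wide, 10 high, 76 mm long, centred at x = -27 and 27 mm; the gap between them is open at both y ends). Origin: middle of the feet's underside; z points from feet to flat face. Starts feet down on the lower trivet of its number, y along the riser's y; may be absent
- low1: lower terracotta trivet, about 0.14 kg: plate 64 (x) x 96 (y) x 8 mm on two runner feet along y (8 wide, 10 high, 76 mm long, centred at x = -27 and 27 mm; the gap between them is open at both y ends). Origin: middle of the feet's underside; z points from feet to flat face. Stands on its feet on the deck
- low2: lower terracotta trivet, about 0.14 kg: plate 64 (x) x 96 (y) x 8 mm on two runner feet along y (8 wide, 10 high, 76 mm long, centred at x = -27 and 27 mm; the gap between them is open at both y ends). Origin: middle of the feet's underside; z points from feet to flat face. Stands on its feet on the deck
- low3: lower terracotta trivet, about 0.14 kg: plate 64 (x) x 96 (y) x 8 mm on two runner feet along y (8 wide, 10 high, 76 mm long, centred at x = -27 and 27 mm; the gap between them is open at both y ends). Origin: middle of the feet's underside; z points from feet to flat face. Stands on its feet on the deck
- low4: lower terracotta trivet, about 0.14 kg: plate 64 (x) x 96 (y) x 8 mm on two runner feet along y (8 wide, 10 high, 76 mm long, centred at x = -27 and 27 mm; the gap between them is open at both y ends). Origin: middle of the feet's underside; z points from feet to flat face. Stands on its feet on the deck
- bottle: bystander: blue glass bottle with swing-top, 70 mm across, 215 mm tall, on a small fixed grey riser at the robot's left; origin under its middle
- scoop: bystander: white plastic scoop, bowl 75 x 55 x 35 mm, handle 90 mm towards -x, on the table; origin under its middle
- brush: bystander: black-handled bottle brush, 260 mm long along x, lying on the small grey riser at the robot's left; origin under its middle
- tub: bystander: white tablet tub, 72 mm across, 60 mm tall, on the table behind the drip mat; origin under its middle
- soapbox: bystander: yellow and green soap box 90 x 60 x 36 mm on the table; origin under its middle
- cleaner: bystander: white cleaner bottle, 72 mm across, 190 mm tall, on the table; origin under its middle
Not all that is in view belongs to the job. Leave any red or yellow look-alike of the top2 alone.

How it is judged:
By the outcome, as a careful person would: the job done as asked, in the order asked, and still so for the second after the job is handed in, with the robot touching nothing.
Of top1, top2, top3, top4 only 3 to 4 are there at a start; the rules pass over those that are not, and their reading is None.
At some moment in a run one of top1, top2, top3, top4 may be knocked a few centimetres aside while the robot is not near it.
It also fails if it takes over 210 s, if anything falls off the work surface, if the arm or the gripper's body presses on something with over 40 N, if the wrist force passes 120 N, or if a joint passes its speed limit or range.

### The arm

A 6-joint arm with a two-finger parallel gripper is mounted at the origin on the work surface. World frame = base frame: x ahead of the robot, y to its left, z up, the work surface at z = 0. Lengths are in m, angles in rad, forces in N, time in s.
With the tool pointing down it reaches from about 0.25 to 0.775 m from the base axis. Payload 4 kg.
Tool frame: the origin (TCP) lies on the centre line of the jaws, within the pads' length; the fingertips stand 19 mm ahead of it and the grasp point (between the pads) is the TCP; x points along the fingers, z is the direction in which the jaws open and shut, and the axes are right-handed (so a half turn about x gives the same grasp; the last joint's range is limited). The gripper opens to 94 mm and grips with 3 to 60 N. Pads are 16 mm wide; open, the fingers measure 119 mm over their backs; the gripper's body (75 mm by 177 mm) begins 78 mm behind the grasp point.
Start: joints at [-1.343, 0.087, 1.371, -0, 1.684, -0.103], TCP at [0.179, -0.52, 0.225] pointing down, gripper open.
Joint ranges: [-3.1, 3.1], [-0.76, 2.03], [0.27, 2.55], [-1.08, 4.22], [0.17, 2.65], [-2.57, 2.57]. Speed limits (rad/s): [2.79, 2.79, 3.14, 3.14, 3.14, 3.14].

### API

Orientations are given as [roll, pitch, yaw] about the fixed x, y, z axes, in that order (R = Rz(yaw) Ry(pitch) Rx(roll)).
In Python, from bench import robot, snapshot, camera_params gives the robot as it stands.
- The arm moves only by the tool step_arm, never from a script. Its argument "motion" is text: rows parted by semicolons, each of 7 numbers parted by spaces: the opening in per cent of the stroke, from 0 (shut) to 100 (fully open), then the shift along the tool's x, y, z in cm, then the turn, a rotation vector about the tool's x, y, z in rad. A call has 1 to 20 rows; each row shifts and turns the commanded pose from where the row before left it, along the tool's axes as they then stand; what a row does not reach is not made up. A row lasts 1/12 s, in which the tool goes at most 41.7 mm and 7.16 degrees, less where a joint would pass 70% of its speed; a pose out of reach is approached as far as the arm can. A call with a gripper value outside its range is refused whole. The fingers move at their own pace and stop on an object; the grip force is fixed at half the most. Time passes only in rows, so rows that do not move let the fingers close. It gives the time, the measured TCP pose, the force and the opening at its end, in the units of the state.
- robot.get_obs(): the state, without advancing time (a new reading comes with each control period).
- snapshot(name): name is "scene" or "top" or "wrist"; returns the picture (400x640x3 uint8, red, green, blue); there is no depth.
- camera_params(name): a dict with "fx", "fy", "cx", "cy" (pixels), "R" (3x3) and "t" (3): a world point X has camera coordinates R X + t. Camera axes: x right, y down, z forward; pixel columns grow to the right and rows downward; lengths in m; the calibration is good to about 2 mm. A picture is of the moment at which its call begins: read the wrist's pose just before it. camera_params takes no time and is no camera call; for the wrist camera it gives the pose at the moment of the call.
- robot.close_job(): hands the job in, once; it reports no verdict.
The state is a dict: "time": time; "joint_positions": joint angles; "qvel": joint speeds; "joint_torque": joint torques, N m; "tool_pos": TCP position; "ee_rot": TCP orientation; "wrist_force": force on the tool from outside, world axes, zero at the start; "wrist_torque": the same for the moment, N m; "width": finger opening in m.
Only numpy, scipy, OpenCV 4.12 (cv2) and the standard library are available. Lean on these libraries where they do the work, as an engineer would, in place of code of your own. Each camera call takes 0.05 s, during which the arm holds its last target.

## Working session

There is one attempt and no reset: what is moved stays moved. The work goes in short steps, Python scripts to look and compute and a tool call to move; the robot and the scene stay as the last step left them, time stands still between calls to the robot, and variables do not carry over. Pictures are saved under pics/ and viewed, and the job is handed in when it is done.

Besides the shell and the picture viewer there is one more tool, called after ">>>" as a command line: name --argument value ..., lists and objects as JSON in quotes. step_arm: Moves the arm, as the interface text tells. Its arguments: {"type":"object","properties":{"motion":{"type":"string"}},"required":["motion"]}

```bash
ls; mkdir -p pics
cat > h.py <<'E'
import numpy as np, cv2
from bench import robot, snapshot, camera_params
from scipy.spatial.transform import Rotation as Ro
def save(name,fn):
    im=snapshot(name); cv2.imwrite('pics/'+fn,im[:,:,::-1]); return im
E
python3 - <<'E'
from h import *
save('scene','s0.png');save('top','t0.png');save('wrist','w0.png')
print(robot.get_obs())
for n in('scene','top'):print(camera_params(n))
E
```

```text
pics
{'time': 0.15, 'joint_positions': array([-1.34313810e+00,  8.77905823e-02,  1.37188656e+00, -1.24707528e-05,
        1.68358722e+00, -1.03124788e-01]), 'qvel': array([-1.03798333e-03, -1.49540253e-03, -5.35073977e-03,  2.19268846e-04,
        3.38912656e-05,  8.33728593e-04]), 'joint_torque': array([ 9.43841806e-04, -3.40643191e+01, -3.02794003e+01,  7.18669337e-02,
        3.05395620e-02, -1.08380689e-04]), 'tool_pos': array([ 0.17852338, -0.51981758,  0.22358052]), 'ee_rot': array([3.0458816 , 1.56912457, 1.80586689]), 'wrist_force': array([-0.21575791, -0.2289442 ,  0.01150783]), 'wrist_torque': array([-0.04424426, -0.01562237, -0.02788723]), 'width': 0.09409857464218847}
{'fx': 466.2999063872598, 'fy': 466.2999063872598, 'cx': 314.7203038580501, 'cy': 197.72895243571634, 'R': array([[-0.89385268,  0.4481805 ,  0.01271312],
       [ 0.27137381,  0.56336484, -0.78036935],
       [-0.35690845, -0.69408522, -0.62518962]]), 't': array([ 0.51336624, -0.05753276,  1.55401235])}
{'fx': 433.76166680132434, 'fy': 433.76166680132434, 'cx': 321.92790245528477, 'cy': 184.05230801245875, 'R': array([[-0.02782614, -0.99951293,  0.0141284 ],
       [-0.9887596 ,  0.02544417, -0.14733309],
       [ 0.14690184, -0.01806931, -0.98898602]]), 't': array([-0.01603791,  0.567896  ,  1.22541266])}
```

View pics/s0.png

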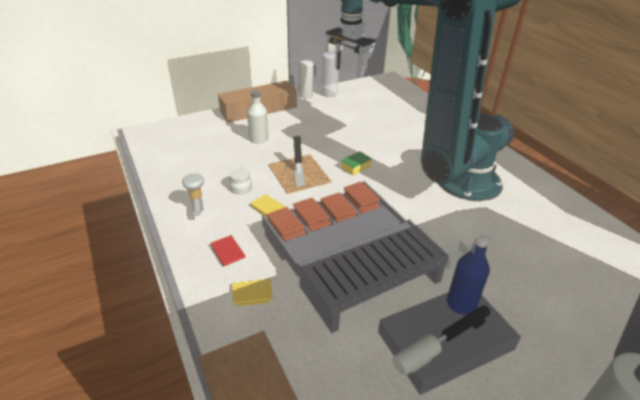

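View pics/t0.png

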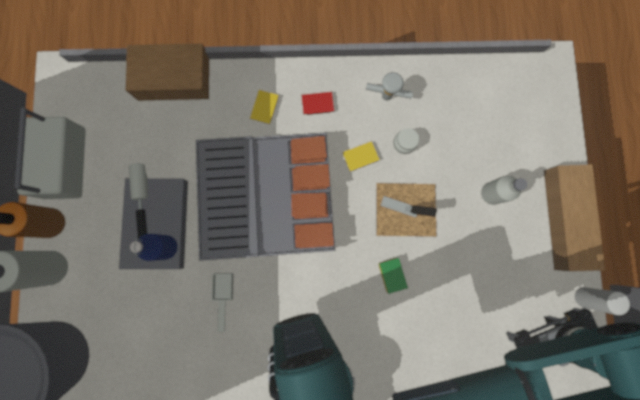

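View pics/w0.png

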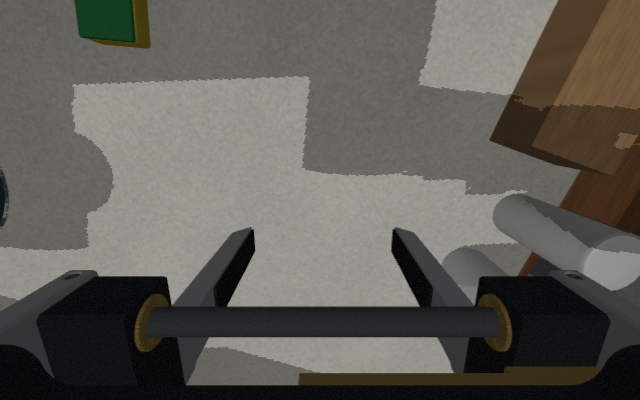

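Run:
```python
import cv2
s=cv2.imread('pics/s0.png');t=cv2.imread('pics/t0.png')
cv2.imwrite('pics/s0c.png',cv2.resize(s[130:330,180:480],None,fx=2.6,fy=2.6,interpolation=cv2.INTER_CUBIC))
cv2.imwrite('pics/t0c.png',cv2.resize(t[120:270,190:450],None,fx=3,fy=3,interpolation=cv2.INTER_CUBIC))
```

```text
(no output)
```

View pics/s0c.png

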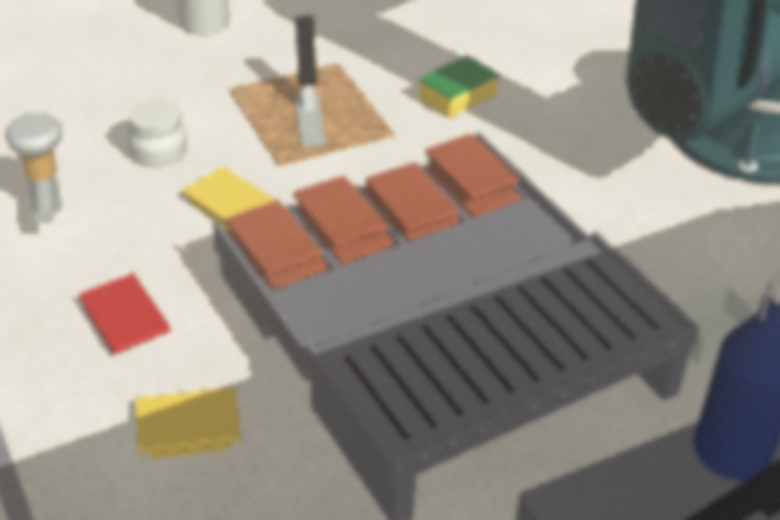

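View pics/t0c.png

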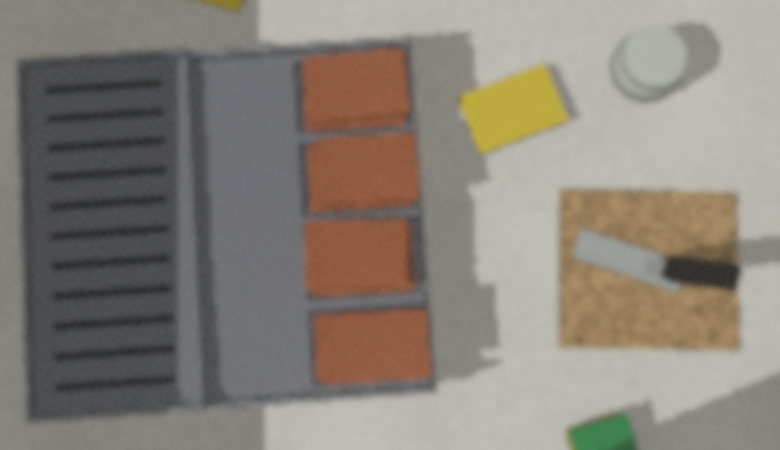

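```bash
cat >> h.py <<'E'
def ray(cp,u,v,z):
    R=np.array(cp['R']);t=np.array(cp['t']);c=-R.T@t
    d=R.T@np.array([(u-cp['cx'])/cp['fx'],(v-cp['cy'])/cp['fy'],1]);return c+d*(z-c[2])/d[2]
def proj(cp,X):
    p=np.array(cp['R'])@np.asarray(X,float)+cp['t'];return np.array([cp['fx']*p[0]/p[2]+cp['cx'],cp['fy']*p[1]/p[2]+cp['cy']])
E
python3 - <<'E'
from h import *
cp=camera_params('top')
def P(n,u,v,z): print(n,ray(cp,190+u/3,120+v/3,z).round(4))
for n,u,v in[('mat',560,190),('',738,190),('',740,348),('',560,348)]:P(n,u,v,.004)
P('bladetip',577,247,.006);P('',585,230,.006);P('',575,258,.006);P('handle foot',660,268,.006);P('grip bottom',668,268,.03);P('grip top',738,275,.107)
for n,u,v in[('bedL',18,60),('',30,418),]:P(n,u,v,.093)
for n,u,v in[('deckR',410,40),('',435,390),]:P(n,u,v,.08)
c=camera_params('wrist');o=robot.get_obs()
R=np.array(c['R']);Rt=Ro.from_euler('xyz',o['ee_rot']).as_matrix()
print('cam in tool: pos',Rt.T@(-R.T@c['t']-o['tool_pos']),'R',R@Rt,c['fx'],c['cx'],c['cy']);print(Rt)
E
```

```text
mat [ 0.5709 -0.1971  0.004 ]
 [ 0.5663 -0.3768  0.004 ]
 [ 0.4083 -0.3682  0.004 ]
 [ 0.4132 -0.1898  0.004 ]
bladetip [ 0.5127 -0.2112  0.006 ]
 [ 0.5295 -0.22    0.006 ]
 [ 0.5017 -0.2086  0.006 ]
handle foot [ 0.4895 -0.293   0.006 ]
grip bottom [ 0.4873 -0.2955  0.03  ]
grip top [ 0.4726 -0.3422  0.107 ]
bedL [0.6951 0.3231 0.093 ]
 [0.3611 0.3073 0.093 ]
deckR [ 0.7092 -0.0483  0.08  ]
 [ 0.3759 -0.0616  0.08  ]
cam in tool: pos [-1.59875877e-01  7.97692564e-02  3.94543993e-05] R [[ 1.08947624e-03 -6.22048739e-04  9.99999213e-01]
 [-2.72954152e-01 -9.62026996e-01 -3.01050852e-04]
 [ 9.62026426e-01 -2.72953609e-01 -1.21789634e-03]] 283.0631337299903 322.73312014222404 199.59695299715324
[[-3.89371630e-04  9.45788807e-01  3.24782052e-01]
 [ 1.62578026e-03  3.24782246e-01 -9.45787423e-01]
 [-9.99998603e-01  1.59761460e-04 -1.66410577e-03]]
```

>>> step_arm --motion "100 0 3.48 -0.88 0 0 0;100 0 3.48 -0.88 0 0 0;100 0 3.48 -0.88 0 0 0;100 0 3.48 -0.88 0 0 0;100 0 3.48 -0.88 0 0 0;100 0 3.48 -0.88 0 0 0;100 0 3.48 -0.88 0 0 0;100 0 3.48 -0.88 0 0 0;100 0 3.48 -0.88 0 0 0;100 0 3.48 -0.88 0 0 0;100 0 0 0 -0.119 0 0;100 0 0 0 -0.119 0 0;100 0 0 0 -0.119 0 0;100 0 0 0 -0.119 0 0;100 0 0 0 -0.119 0 0;100 0 0 0 -0.119 0 0;100 0 0 0 -0.119 0 0;100 0 0 0 -0.119 0 0;100 0 0 0 0 0 0"

```text
time: 1.73
tool_pos: [0.479, -0.3238, 0.2239]
ee_rot: [2.792, 1.57, 2.506]
wrist_force: [0.4, -1.0, 1.0]
width: 0.0942
```

Run:
```python
from h import *
o=robot.get_obs();c=camera_params('wrist')
im=save('wrist','w1.png')
print(o['tool_pos'],o['ee_rot'],o['joint_positions']);np.save('cw1.npy',c,allow_pickle=True)
```

```text
[ 0.4790102  -0.32377501  0.22393254] [2.79215591 1.56976399 2.50611496] [-6.92403116e-01  1.50992910e-01  1.30133882e+00 -5.91565163e-05
  1.69029159e+00 -4.06369192e-01]
```

View pics/w1.png

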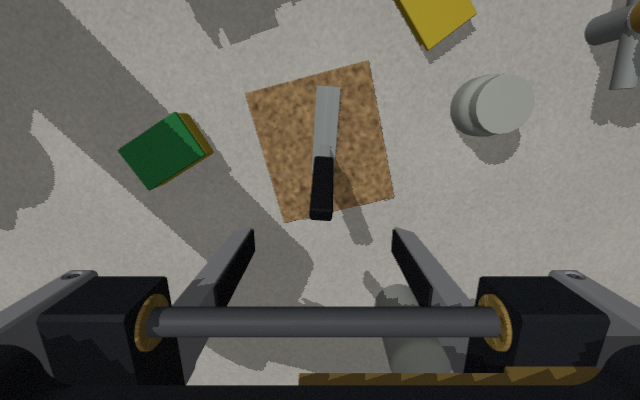

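Run:
```python
from h import *
im=cv2.imread('pics/w1.png');cv2.imwrite('pics/w1c.png',cv2.resize(im[70:230,270:380],None,fx=4,fy=4,interpolation=cv2.INTER_CUBIC)[:600])
```

```text
(no output)
```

View pics/w1c.png

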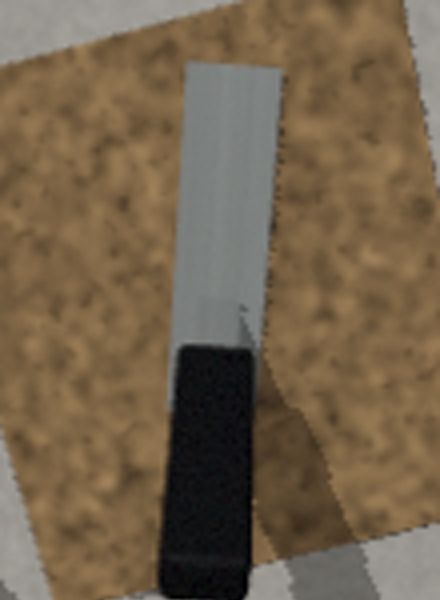

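Run:
```python
from h import *
from scipy.optimize import least_squares
c=np.load('cw1.npy',allow_pickle=True).item()
def g(s,x,f): return np.array([x,-.5*s+.866*f,3+.866*s+.5*f])
L=[np.array([-15,75,3]),np.array([15,75,3]),g(30,-12,9),g(30,12,9),g(120,-12,9),g(120,12,9)]
uv=np.array([(187,62),(282,69),(178,346),(252,347),(163,557),(249,562)])/4+[270,70]
def f(p,full=False):
    R=Ro.from_euler('z',p[2]).as_matrix()
    return np.concatenate([proj(c,R@(l/1000)+[p[0],p[1],.004])-q for l,q in zip(L,uv)])
r=least_squares(f,[.49,-.28,-.29]);print(r.x,np.degrees(r.x[2]),r.fun.round(2))
R=Ro.from_euler('z',r.x[2]).as_matrix();print('grip',R@[0,-.0425,.0766]+[*r.x[:2],.004])
for s in(1,-1):print(proj(c,R@[s*.015,-.035,.003]+[*r.x[:2],.004]))
```

```text
[ 0.49340721 -0.28165849 -0.3521192 ] -20.174943825294363 [-0.33  0.11 -0.    0.04 -0.21 -1.41  0.95 -0.36 -1.44  0.59  1.1   0.85]
grip [ 0.47874948 -0.32155086  0.0806    ]
[333.78192875 174.35112625]
[311.58167406 172.90771912]
```

>>> step_arm --motion "100 0 0.2 -0.1 0.061 0 0;100 3 0 0 0 0 0;100 3 0 0 0 0 0;100 3 0 0 0 0 0;100 3 0 0 0 0 0;100 2.3 0 0 0 0 0;100 0 0 0 0 0 0;100 0 0 0 0 0 0;0 0 0 0 0 0 0;0 0 0 0 0 0 0;0 0 0 0 0 0 0;0 0 0 0 0 0 0;0 0 0 0 0 0 0;0 0 0 0 0 0 0;0 0 0 0 0 0 0;0 0 0 0 0 0 0;0 0 0 0 0 0 0;0 0 0 0 0 0 0"

```text
time: 3.28
tool_pos: [0.4788, -0.3217, 0.0814]
ee_rot: [-3.126, 1.571, 2.808]
wrist_force: [0.0, -0.3, -0.4]
width: 0.031
```

Run:
```python
from h import *
o=robot.get_obs();print(o['tool_pos'],o['ee_rot'],o['width'],o['wrist_force'],o['wrist_torque'])
Rt=Ro.from_euler('xyz',o['ee_rot']).as_matrix();print(Rt.round(3))
save('wrist','w2.png')
```

```text
[ 0.47875145 -0.32172424  0.08139869] [-3.12643823  1.57068697  2.80768695] 0.030963164548681785 [ 0.01652933 -0.30880082 -0.40190642] [-0.0644307  -0.06216247 -0.02914186]
[[-0.     0.342  0.94 ]
 [ 0.     0.94  -0.342]
 [-1.    -0.    -0.   ]]
```

View pics/w2.png

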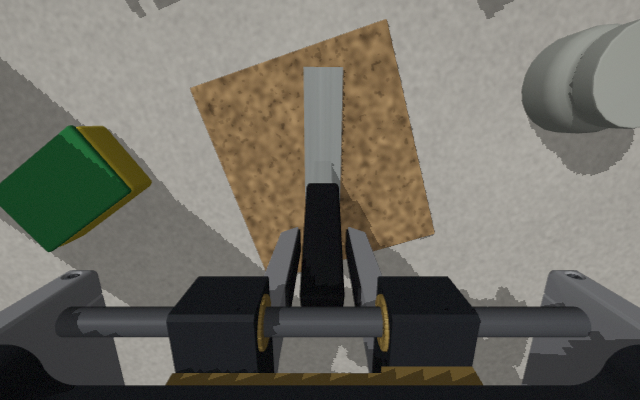

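>>> step_arm --motion "0 0 0 0 0 0 0;0 0 0 0 0 0 0;0 0 0 0 0 0 0;0 0 0 0 0 0 0;0 0 0 0 0 0 0;0 0 0 0 0 0 0"

```text
time: 3.83
tool_pos: [0.4788, -0.3217, 0.0814]
ee_rot: [3.122, 1.571, 2.773]
wrist_force: [-0.7, -0.6, -0.7]
width: 0.024
```

Run:
```python
from h import *
o=robot.get_obs();print(o['tool_pos'],o['ee_rot'],o['width'],o['wrist_force'],o['wrist_torque'])
```

```text
[ 0.47876197 -0.32171234  0.08139909] [3.12238922 1.57071696 2.77337038] 0.024012130543055808 [-0.71852756 -0.63989065 -0.68985792] [-0.04629142 -0.09449069  0.01744357]
```

>>> step_arm --motion "0 -4 0 0 0 0 0;0 -4 0 0 0 0 0;0 -4 0 0 0 0 0;0 -4 0 0 0 0 0;0 -4 0 0 0 0 0;0 -4 0 0 0 0 0;0 0 3.68 -0.7 0 0 0;0 0 3.68 -0.7 0 0 0;0 0 3.68 -0.7 0 0 0;0 0 3.68 -0.7 0 0 0;0 0 3.68 -0.7 0 0 0;0 0 3.68 -0.7 0 0 0;0 0 3.68 -0.7 0 0 0;0 0 3.68 -0.7 0 0 0;0 0 3.68 -0.7 0 0 0;0 0 3.68 -0.7 0 0 0;0 0 0 0 -0.1 0 0;0 0 0 0 -0.1 0 0;0 0 0 0 -0.1 0 0;0 0 0 0 -0.094 0 0"

```text
time: 5.5
tool_pos: [0.5387, 0.0486, 0.3209]
ee_rot: [-2.961, 1.57, -2.91]
wrist_force: [-0.3, -0.3, -1.0]
width: 0.024
```

```bash
cat >> h.py <<'E'
def look(fn):
    c=camera_params('wrist');o=robot.get_obs();im=save('wrist',fn+'.png');np.save(fn+'.npy',c,allow_pickle=True)
    Rt=Ro.from_euler('xyz',o['ee_rot']).as_matrix()
    print('t',o['time'],'pos',o['tool_pos'].round(4),'F',o['wrist_force'].round(1),'w',o['width'].round(4),'j',o['joint_positions'].round(3));print(Rt.round(4));return im
E
python3 - <<'E'
from h import *
look('w3') if 0 else None
c=camera_params('wrist')
im=look('w3');cv2.imwrite('pics/w3.png',im[:,:,::-1])
E
```

```text
Traceback (most recent call last):
  File "h.py", line 14, in look
    print('t',o['time'],'pos',o['tool_pos'].round(4),'F',o['wrist_force'].round(1),'w',o['width'].round(4),'j',o['joint_positions'].round(3));print(Rt.round(4));return im
                                                                                       ^^^^^^^^^^^^^^^^
AttributeError: 'float' object has no attribute 'round'
```

View pics/w3.png

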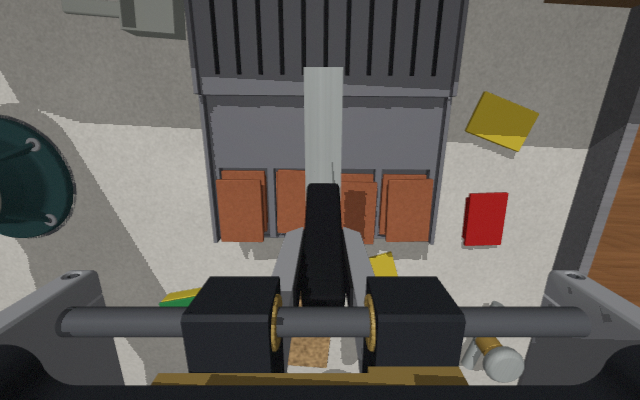

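```bash
sed -i "s/o\['width'\].round(4)/round(o['width'],4)/" h.py
python3 - <<'E'
from h import *
im=cv2.imread('pics/w3.png');cv2.imwrite('pics/w3c.png',cv2.resize(im[60:260,190:460],None,fx=2.9,fy=2.9,interpolation=cv2.INTER_CUBIC))
E
```

```text
(no output)
```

View pics/w3c.png

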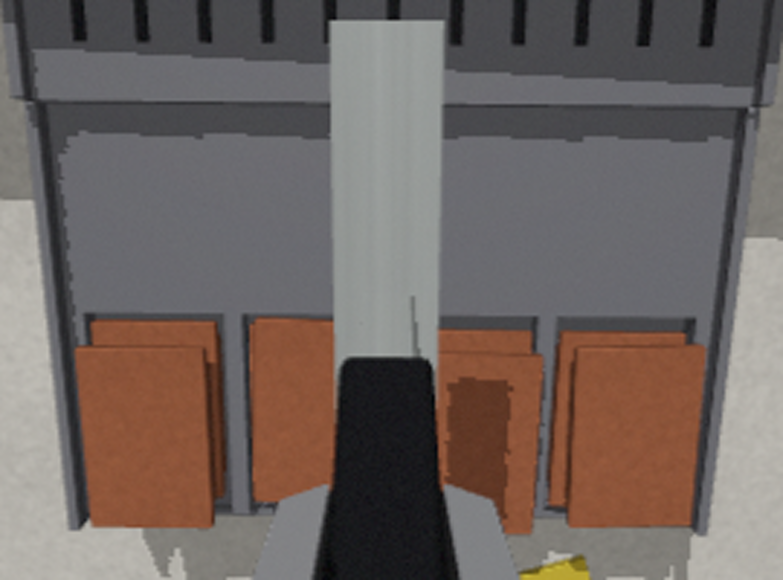

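Run:
```python
from h import *
from scipy.optimize import least_squares
c=np.load('w3.npy',allow_pickle=True).item()
D=[(100,101,83,'y',50),(250,102,83,'y',50),(600,105,83,'y',50),(700,106.5,83,'y',50),(150,313,67,'y',-50),(280,315,67,'y',-50),(650,318,67,'y',-50),
(237,330,67,'x',-80),(241,500,67,'x',-80),(547,330,67,'x',80),(543,490,67,'x',80),(37,110,80,'x',-167),(76,525,80,'x',-167),(745,112,80,'x',167),(702,530,80,'x',167)]
def loc(p,u,v,z):
    X=ray(c,190+u/2.9,60+v/2.9,z/1000)
    return Ro.from_euler('z',-p[2]).apply((X-[p[0],p[1],0]))*1000
def f(p): return [ (loc(p,u,v,z)[0 if a=='x' else 1]-w) for u,v,z,a,w in D]
r=least_squares(f,[.536,.108,.04],x_scale=[.01,.01,.01]);print(r.x,np.degrees(r.x[2]));print(np.round(r.fun,1))
p=r.x
np.save('riser.npy',p)
for n,z,pts in[('top1',86,[(77,346),(205,346),(213,527),(92,527)]),('top4',86,[(576,347),(704,345),(690,527),(569,525)]),('top3',86,[(543,355),(531,534)]),('low1',68,[(90,321),(216,321),(224,495)]),('low2',68,[(250,319),(253,503)]),('low3',68,[(532,330)]),('low4',68,[(561,333),(686,333),(550,507)])]:
    print(n,[loc(p,u,v,z)[:2].round(1).tolist() for u,v in pts])
print('bladetip z?')
```

```text
[0.53876138 0.10854535 0.04489141] 2.572088451384037
[ 0.5  0.4 -0.1 -0.5  0.5 -0.2 -0.6  1.3 -0.6 -0.4  2.6  2.9  0.8 -4.9
 -1.6]
top1 [[-154.0, -62.9], [-91.3, -62.5], [-92.3, -158.7], [-155.5, -159.1]]
top4 [[90.5, -61.9], [153.0, -60.6], [156.4, -157.1], [93.3, -156.4]]
top3 [[74.5, -66.0], [73.8, -161.6]]
low1 [[-153.1, -53.6], [-89.0, -53.3], [-89.5, -148.1]]
low2 [[-71.7, -52.1], [-74.0, -152.6]]
low3 [[71.7, -57.0]]
low4 [[86.6, -58.4], [150.2, -58.1], [86.7, -153.9]]
bladetip z?
```

Run:
```python
from h import *
c=np.load('w3.npy',allow_pickle=True).item()
o=robot.get_obs();print(o['joint_positions'])
Rt=Ro.from_euler('xyz',o['ee_rot']).as_matrix();print(Rt.round(4),o['tool_pos'])
def sp(X): # spatula mm -> world
    d=(np.array(X)-[0,-42.5,77.4])/1000
    return o['tool_pos']+Rt@np.array([-d[2],d[1],d[0]])
for P in[(-15,75,3),(15,75,3),(0,75,3),(-15,75,0)]:print(P,proj(c,sp(P)).round(2),sp(P).round(4))
```

```text
[-1.51457196e-02  6.91566997e-02  1.20053781e+00 -2.61779292e-04
  1.87315394e+00 -6.84654930e-02]
[[-1.300e-03 -5.320e-02  9.986e-01]
 [-2.000e-04  9.986e-01  5.320e-02]
 [-1.000e+00 -2.000e-04 -1.300e-03]] [0.53858343 0.04836575 0.32094946]
(-15, 75, 3) [302.32  68.04] [0.5173 0.1649 0.2465]
(15, 75, 3) [341.79  67.91] [0.5472 0.1665 0.2465]
(0, 75, 3) [322.05  67.97] [0.5322 0.1657 0.2465]
(-15, 75, 0) [302.59  68.72] [0.5173 0.1649 0.2435]
```

```bash
cat >> h.py <<'E'
P=np.load('riser.npy')
OFF=np.array([.0744,.1183,.0010])
def r2w(X): return Ro.from_euler('z',P[2]).apply(np.array(X,float)/1000)+[P[0],P[1],0]
def w2r(X): return Ro.from_euler('z',-P[2]).apply(np.array(X)-[P[0],P[1],0])*1000
def state():
    o=robot.get_obs();Rt=Ro.from_euler('xyz',o['ee_rot']).as_matrix();return o,Rt
def go(*pts):
    o,Rt=state();tip=o['tool_pos']+Rt@OFF
    print('t %.2f'%o['time'],'tip riser',w2r(tip).round(1),'F',o['wrist_force'].round(1),'yawerr',round(np.arctan2(Rt[1,2],Rt[0,2])-P[2],4))
    for p in pts:
        w=r2w(p);print(p,'delta cm tool',((Rt.T@(w-tip))*100).round(2));tip=w
E
python3 - <<'E'
from h import *
go((42,-190,120),(42,-190,83.5),(42,-46,83.5))
E
```

```text
t 5.55 tip riser [ -3.   58.2 246.5] F [-0.8  0.8 -1.1] yawerr 0.0084
(42, -190, 120) delta cm tool [ 12.65 -24.85   4.3 ]
(42, -190, 83.5) delta cm tool [3.65 0.   0.  ]
(42, -46, 83.5) delta cm tool [-0.   14.4   0.12]
```

>>> step_arm --motion "0 0 -3.55 0.61 0.008 0 0;0 0 -3.55 0.61 0 0 0;0 0 -3.55 0.61 0 0 0;0 0 -3.55 0.61 0 0 0;0 0 -3.55 0.61 0 0 0;0 0 -3.55 0.61 0 0 0;0 0 -3.55 0.61 0 0 0;0 3.16 0 0 0 0 0;0 3.16 0 0 0 0 0;0 3.16 0 0 0 0 0;0 3.16 0 0 0 0 0;0 0 0 0 0 0 0;0 0 0 0 0 0 0"

```text
time: 6.63
tool_pos: [0.5896, -0.1982, 0.1925]
ee_rot: [2.708, 1.565, 2.744]
wrist_force: [-0.4, -0.0, -0.5]
width: 0.0236
```

Run:
```python
from h import *
go((42,-190,83.5))
im=look('w4');cv2.imwrite('pics/w4.png',im[:,:,::-1])
```

```text
t 6.63 tip riser [  38.7 -190.3  118.4] F [-0.4 -0.  -0.5] yawerr -0.0093
(42, -190, 83.5) delta cm tool [3.48 0.02 0.35]
t 6.6333 pos [ 0.5896 -0.1982  0.1925] F [-0.4 -0.  -0.5] w 0.0236 j [-0.415  0.26   1.235 -0.     1.653 -0.451]
[[-0.0057 -0.0356  0.9993]
 [ 0.0024  0.9994  0.0356]
 [-1.      0.0026 -0.0056]]
```

View pics/w4.png

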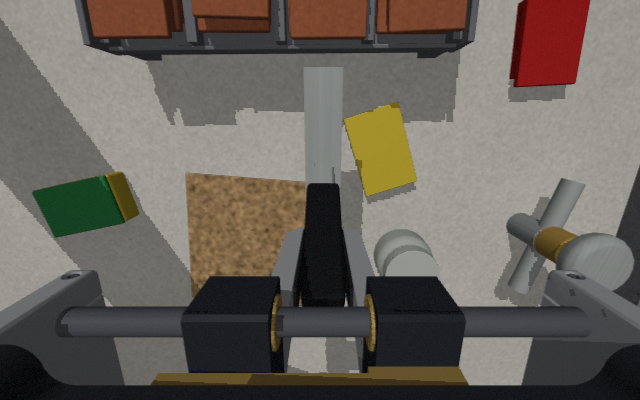

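>>> step_arm --motion "0 0 0 0 0 0 0;0 0 0 0 0 0 0"

```text
time: 6.85
tool_pos: [0.5925, -0.1992, 0.1989]
ee_rot: [-0.458, 1.564, -0.421]
wrist_force: [-0.3, 0.8, -1.6]
width: 0.0239
```

Run:
```python
from h import *
go((42,-190,83.5))
im=look('w5');cv2.imwrite('pics/w5.png',cv2.resize(im[0:100,70:480,::-1],None,fx=1.9,fy=1.9,interpolation=cv2.INTER_CUBIC))
```

```text
t 6.85 tip riser [  42.3 -191.8  124.1] F [-0.3  0.8 -1.6] yawerr -0.0081
(42, -190, 83.5) delta cm tool [ 4.06  0.19 -0.05]
t 6.85 pos [ 0.5925 -0.1992  0.1989] F [-0.3  0.8 -1.6] w 0.0239 j [-0.415  0.256  1.227 -0.     1.652 -0.452]
[[ 0.0058 -0.0367  0.9993]
 [-0.0026  0.9993  0.0368]
 [-1.     -0.0028  0.0057]]
```

View pics/w5.png

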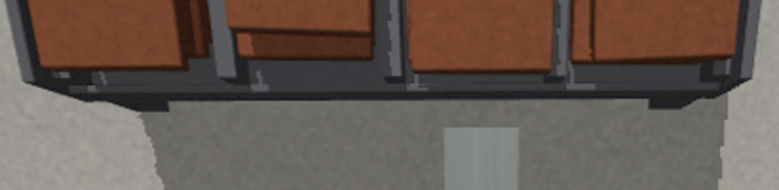

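Run:
```python
from h import *
s=save('scene','s1.png');t=save('top','t1.png')
a=cv2.resize(s[170:260,230:410,::-1],None,fx=4.4,fy=4.4,interpolation=cv2.INTER_CUBIC);cv2.imwrite('pics/s1c.png',a)
a=cv2.resize(t[125:260,190:350,::-1],None,fx=4,fy=4,interpolation=cv2.INTER_CUBIC);cv2.imwrite('pics/t1c.png',a)
a=cv2.imread('pics/s0.png');cv2.imwrite('pics/s0d.png',cv2.resize(a[170:260,230:410],None,fx=4.4,fy=4.4,interpolation=cv2.INTER_CUBIC))
```

```text
(no output)
```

View pics/s1c.png

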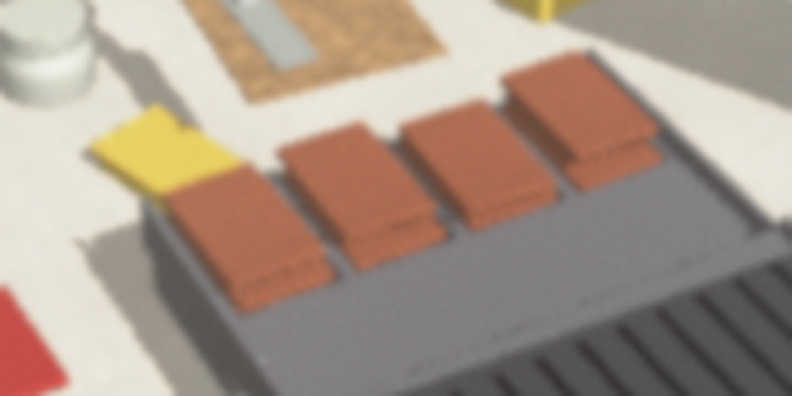

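View pics/t1c.png

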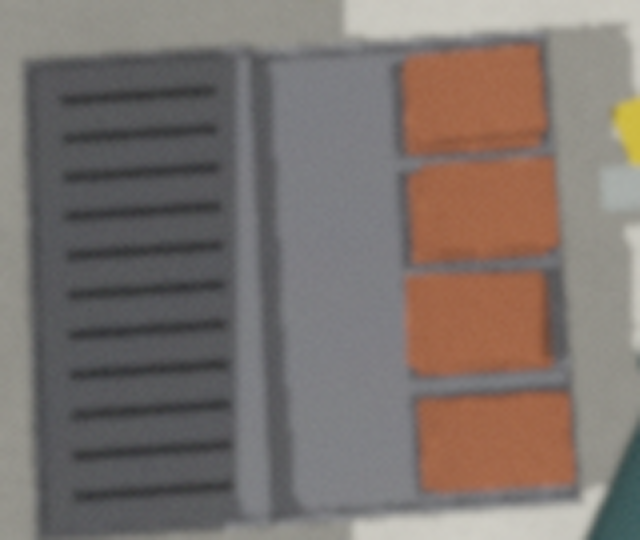

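View pics/s0d.png

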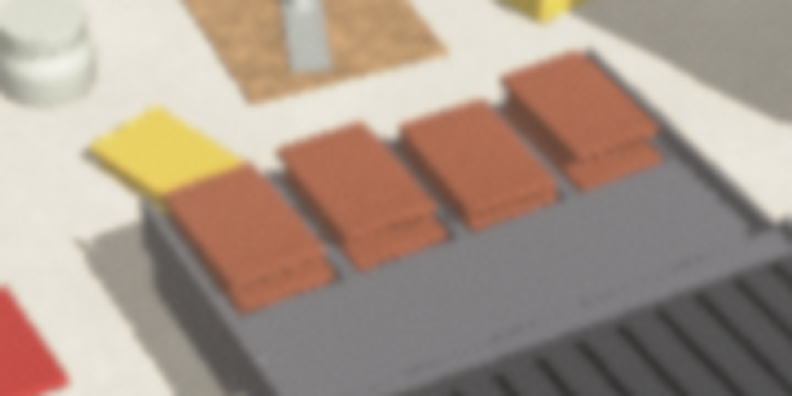

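Run:
```python
from h import *
c=np.load('w5.npy',allow_pickle=True).item()
for n,pts in[('1',[(42,66),(183,68)]),('2',[(228,27),(372,35)]),('3',[(412,72),(550,71)]),('4',[(595,64),(737,55)])]:
    print(n,[w2r(ray(c,70+u/1.9,v/1.9,.086))[:2].round(1).tolist() for u,v in pts])
c=np.load('w3.npy',allow_pickle=True).item()
print([w2r(ray(c,190+u/2.9,60+v/2.9,.086))[:2].round(1).tolist() for u,v in[(250,319),(253,503)]])
go((42,-185,83.5))
```

```text
1 [[-155.4, -159.1], [-92.2, -160.3]]
2 [[-69.7, -144.3], [-6.2, -147.9]]
3 [[11.0, -162.7], [73.5, -162.8]]
4 [[93.8, -160.1], [157.6, -157.0]]
[[-68.7, -49.0], [-70.9, -145.1]]
t 7.00 tip riser [  41.4 -191.4  122.8] F [ 0.2  0.1 -2.3] yawerr -0.008
(42, -185, 83.5) delta cm tool [3.93 0.65 0.04]
```

>>> step_arm --motion "0 1.3 0.3 0 -0.008 0 0;0 1.3 0.3 0 0 0 0;0 1.3 0 0 0 0 0;0 0 0 0 0 0 0;0 0 0 0 0 0 0;0 0 0 0 0 0 0;0 0 0 0 0 0 0;0 0 0 0 0 0 0"

```text
time: 7.67
tool_pos: [0.5913, -0.193, 0.1573]
ee_rot: [-0.5, 1.569, -0.455]
wrist_force: [-0.1, 0.3, -1.6]
width: 0.0239
```

Run:
```python
from h import *
go((42.3,-185,83.0),(42.3,-46,83.0))
im=look('w6');cv2.imwrite('pics/w6.png',cv2.resize(im[0:200,200:460,::-1],None,fx=2.5,fy=2.5,interpolation=cv2.INTER_CUBIC))
```

```text
t 7.67 tip riser [  40.1 -185.4   82.8] F [-0.1  0.3 -1.6] yawerr -0.0001
(42.3, -185, 83.0) delta cm tool [-0.02  0.04  0.22]
(42.3, -46, 83.0) delta cm tool [-1.00e-02  1.39e+01 -0.00e+00]
t 7.6667 pos [ 0.5913 -0.193   0.1573] F [-0.1  0.3 -1.6] w 0.0239 j [-0.407  0.266  1.297 -0.     1.576 -0.451]
[[ 1.90e-03 -4.48e-02  9.99e-01]
 [-9.00e-04  9.99e-01  4.48e-02]
 [-1.00e+00 -1.00e-03  1.80e-03]]
```

View pics/w6.png

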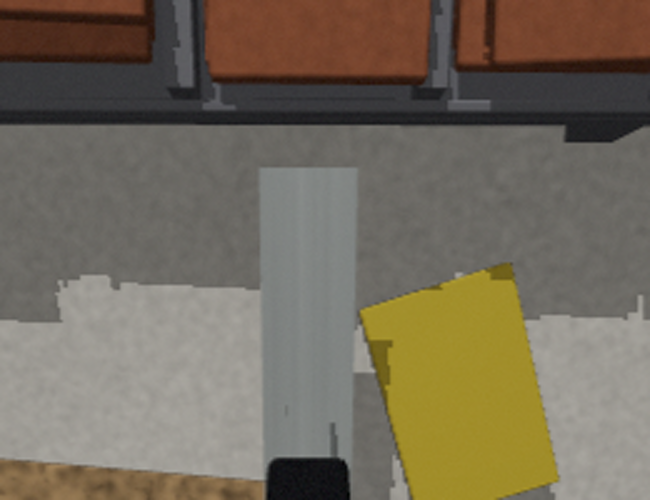

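>>> step_arm --motion "0 0 1 0.24 0 0 0;0 0 1 0 0 0 0;0 0 0.8 0 0 0 0;0 0 0.8 0 0 0 0;0 0 0.8 0 0 0 0;0 0 0.8 0 0 0 0;0 0 0.8 0 0 0 0;0 0 0.8 0 0 0 0;0 0 0.8 0 0 0 0;0 0 0.8 0 0 0 0;0 0 0.8 0 0 0 0;0 0 0.8 0 0 0 0;0 0 0.8 0 0 0 0;0 0 0.8 0 0 0 0;0 0 0.8 0 0 0 0;0 0 0.6 0 0 0 0;0 0 0.4 0 0 0 0;0 0 0 0 0 0 0;0 0 0 0 0 0 0"

```text
time: 9.3
tool_pos: [0.5872, -0.0584, 0.1561]
ee_rot: [0.11, 1.571, 0.156]
wrist_force: [-0.8, -0.3, -1.1]
width: 0.0238
```

Run:
```python
from h import *
go((42.3,-44.5,83.0))
im=look('w7');cv2.imwrite('pics/w7.png',cv2.resize(im[0:250,170:490,::-1],None,fx=2.4,fy=2.4,interpolation=cv2.INTER_CUBIC))
```

```text
t 9.30 tip riser [ 41.8 -50.7  81.7] F [-0.8 -0.3 -1.1] yawerr 0.0005
(42.3, -44.5, 83.0) delta cm tool [-0.13  0.62  0.05]
t 9.3 pos [ 0.5872 -0.0584  0.1561] F [-0.8 -0.3 -1.1] w 0.0238 j [-0.195  0.198  1.381  0.     1.562 -0.241]
[[ 2.00e-04 -4.54e-02  9.99e-01]
 [ 0.00e+00  9.99e-01  4.54e-02]
 [-1.00e+00  0.00e+00  2.00e-04]]
```

View pics/w7.png

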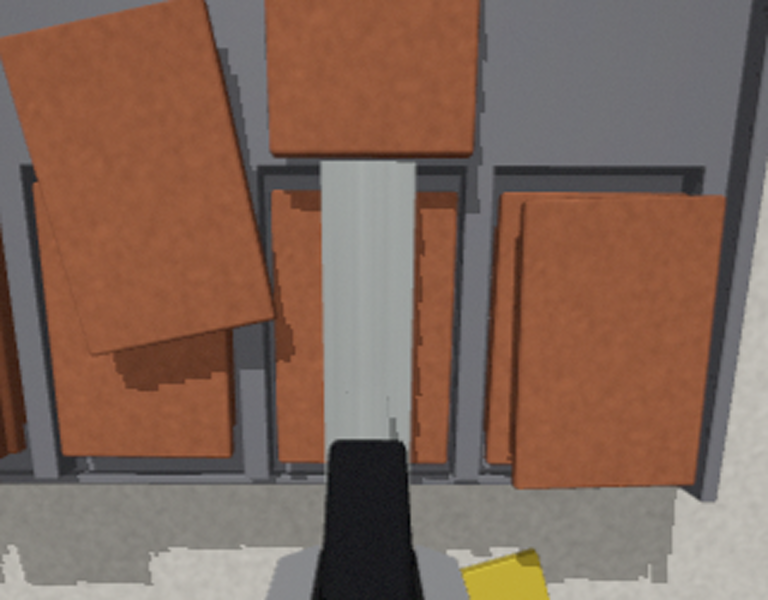

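>>> step_arm --motion "0 -0.1 0.4 0 0 0 0;0 0 0.4 0 0 0 0;0 0 0.2 0 0 0 0;0 0 0 0 0 0 0;0 0 0 0 0 0 0"

```text
time: 9.77
tool_pos: [0.587, -0.0523, 0.1583]
ee_rot: [-1.421, 1.563, -1.377]
wrist_force: [-0.8, -7.9, 1.1]
width: 0.024
```

Run:
```python
from h import *
go((42.3,-60,83),(42.3,-60,73.5),(42.3,-14,73.5))
im=look('w8');cv2.imwrite('pics/w8.png',cv2.resize(im[0:250,170:490,::-1],None,fx=2.4,fy=2.4,interpolation=cv2.INTER_CUBIC))
```

```text
t 9.77 tip riser [ 42.2 -45.2  83. ] F [-0.8 -7.9  1.1] yawerr -0.0017
(42.3, -60, 83) delta cm tool [ 0.01 -1.48  0.01]
(42.3, -60, 73.5) delta cm tool [ 0.95  0.01 -0.  ]
(42.3, -14, 73.5) delta cm tool [-0.04  4.6  -0.01]
t 9.7667 pos [ 0.587  -0.0523  0.1583] F [-0.8 -7.9  1.1] w 0.024 j [-0.181  0.194  1.382 -0.007  1.563 -0.224]
[[ 0.0015 -0.0431  0.9991]
 [-0.0078  0.999   0.0432]
 [-1.     -0.0078  0.0012]]
```

View pics/w8.png

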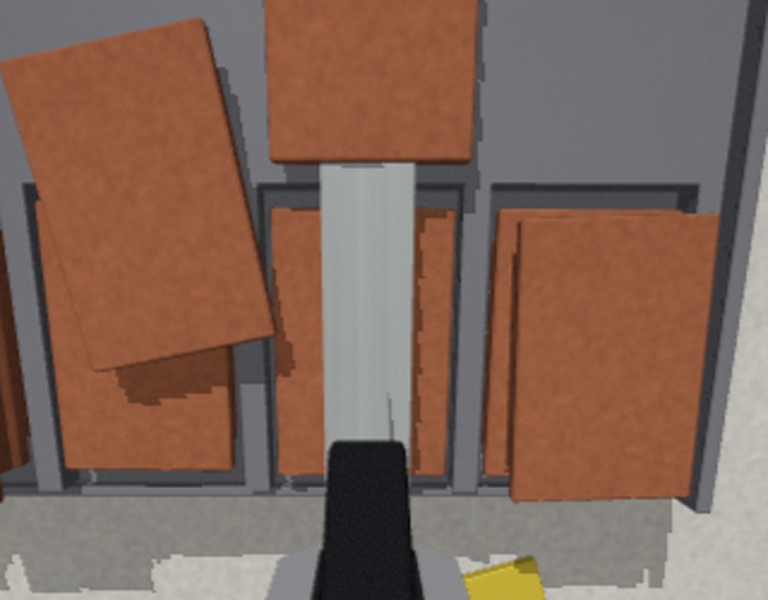

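>>> step_arm --motion "0 0 -0.8 0 0 0 0;0 0 -0.8 0 0 0 0;0 0.4 0 0 0 0 0;0 0.4 0 0 0 0 0;0 0 0 0 0 0 0;0 0 0 0 0 0 0;0 0 0 0 0 0 0;0 0 0 0 0 0 0"

```text
time: 10.48
tool_pos: [0.5874, -0.0643, 0.1491]
ee_rot: [1.153, 1.571, 1.199]
wrist_force: [-0.3, -0.1, -1.3]
width: 0.0235
```

Run:
```python
from h import *
go((42.3,-60,73.7),(42.3,-14,73.7))
im=look('w9');cv2.imwrite('pics/w9.png',cv2.resize(im[0:250,170:490,::-1],None,fx=2.4,fy=2.4,interpolation=cv2.INTER_CUBIC))
```

```text
t 10.48 tip riser [ 41.8 -56.6  74.7] F [-0.3 -0.1 -1.3] yawerr 0.0006
(42.3, -60, 73.7) delta cm tool [ 0.1  -0.34  0.05]
(42.3, -14, 73.7) delta cm tool [0.  4.6 0. ]
t 10.4833 pos [ 0.5874 -0.0643  0.1491] F [-0.3 -0.1 -1.3] w 0.0235 j [-0.205  0.203  1.389  0.     1.549 -0.251]
[[ 0.00e+00 -4.55e-02  9.99e-01]
 [ 1.00e-04  9.99e-01  4.55e-02]
 [-1.00e+00  1.00e-04  0.00e+00]]
```

View pics/w9.png

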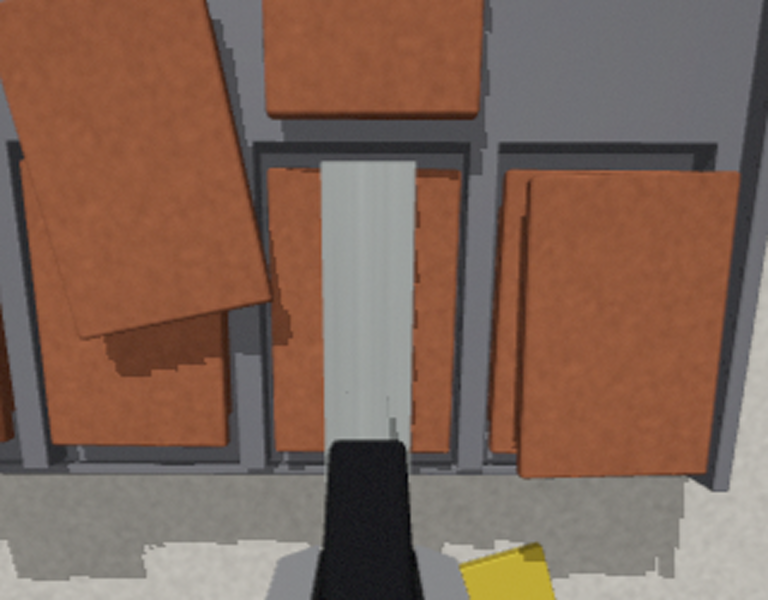

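```bash
cat > flip.py <<'E'
import numpy as np
def C(th,d):
    t=np.radians(th)
    if th<=45: E=np.array([50-8*np.sin(t),67+10*np.cos(t)-10*np.sin(t)])
    elif th<=90: E=np.array([50-8*np.sin(t),67.])
    if th<=90: return E+d*np.array([-np.cos(t),np.sin(t)])
    a=np.radians(th-90);u=np.array([np.sin(a),np.cos(a)]);n=np.array([-np.cos(a),np.sin(a)])
    return np.array([50,83])+(d-16)*u+8*n
def path(d,ths):
    p=None
    for th in ths:
        q=C(th,d)
        if p is not None: print(th,q.round(1),'dx %.2f dy %.2f'%(-(q[1]-p[1])/10,(q[0]-p[0])/10))
        p=q
E
python3 -c "
from flip import *
path(64,list(range(0,91,9))+[97,104,111,118,125,132,140,148])"
```

```text
9 [-14.5  85.3] dx -0.83 dy -0.05
18 [-13.3  93.2] dx -0.79 dy 0.11
27 [-10.7 100.4] dx -0.72 dy 0.27
36 [ -6.5 106.8] dx -0.64 dy 0.42
45 [ -0.9 112.3] dx -0.54 dy 0.56
54 [  5.9 118.8] dx -0.65 dy 0.68
63 [ 13.8 124. ] dx -0.52 dy 0.79
72 [ 22.6 127.9] dx -0.38 dy 0.88
81 [ 32.1 130.2] dx -0.23 dy 0.95
90 [ 42. 131.] dx -0.08 dy 0.99
97 [ 47.9 131.6] dx -0.06 dy 0.59
104 [ 53.8 131.5] dx 0.01 dy 0.59
111 [ 59.7 130.7] dx 0.08 dy 0.59
118 [ 65.5 129.1] dx 0.15 dy 0.57
125 [ 71.  126.9] dx 0.22 dy 0.55
132 [ 76.2 124. ] dx 0.29 dy 0.52
140 [ 81.6 120. ] dx 0.40 dy 0.55
148 [ 86.5 115.2] dx 0.48 dy 0.48
```

>>> step_arm --motion "0 0.1 1.1 0.05 0 0 0;0 0 1.1 0 0 0 0;0 0 1.1 0 0 0 0;0 0 1.0 0 0 0 0;0 0 0 0 0 0 0;0 0 0 0 0 0 0;0 0 0 0 0 0 0"

```text
time: 11.12
tool_pos: [0.586, -0.0215, 0.1482]
ee_rot: [-1.321, 1.57, -1.276]
wrist_force: [-0.3, -0.6, -1.8]
width: 0.024
```

Run:
```python
from h import *
go((42.3,-14,77),(42.3,-0.9,112.3))
```

```text
t 11.12 tip riser [ 42.3 -13.8  73.7] F [-0.3 -0.6 -1.8] yawerr 0.0007
(42.3, -14, 77) delta cm tool [-0.33 -0.02  0.  ]
(42.3, -0.9, 112.3) delta cm tool [-3.53  1.31  0.  ]
```

Lift to about 54°, then check.

>>> step_arm --motion "0 -0.33 0 0 0 0 0;0 -0.83 -0.05 0 0 0 0;0 -0.79 0.11 0 0 0 0;0 -0.72 0.27 0 0 0 0;0 -0.64 0.42 0 0 0 0;0 -0.54 0.56 0 0 0 0;0 -0.65 0.68 0 0 0 0;0 0 0 0 0 0 0;0 0 0 0 0 0 0"

```text
time: 11.87
tool_pos: [0.5854, -0.0013, 0.1939]
ee_rot: [-0.318, 1.569, -0.272]
wrist_force: [0.2, -0.7, -1.6]
width: 0.0238
```

Run:
```python
from h import *
go((42.3,5.9,118.8))
im=look('w10');cv2.imwrite('pics/w10.png',im[:,:,::-1])
im=save('scene','s10.png');cv2.imwrite('pics/s10c.png',cv2.resize(im[130:330,180:480,::-1],None,fx=2.6,fy=2.6,interpolation=cv2.INTER_CUBIC))
```

```text
t 11.87 tip riser [ 42.7   6.4 119.4] F [ 0.2 -0.7 -1.6] yawerr 0.0011
(42.3, 5.9, 118.8) delta cm tool [ 0.06 -0.05 -0.04]
t 11.8667 pos [ 0.5854 -0.0013  0.1939] F [ 0.2 -0.7 -1.6] w 0.0238 j [-0.099  0.172  1.336 -0.     1.631 -0.145]
[[ 1.600e-03 -4.600e-02  9.989e-01]
 [-4.000e-04  9.989e-01  4.600e-02]
 [-1.000e+00 -5.000e-04  1.600e-03]]
```

View pics/w10.png

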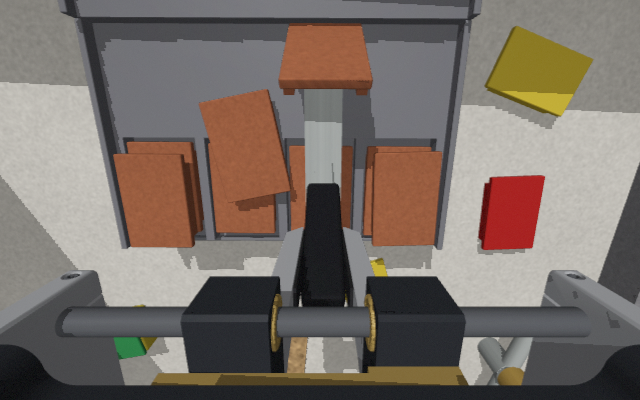

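View pics/s10c.png

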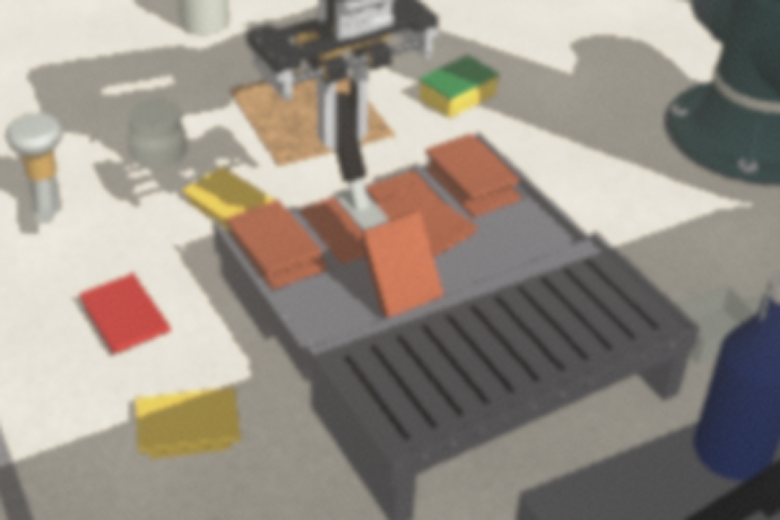

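>>> step_arm --motion "0 -0.52 0.79 0 0 0 0;0 -0.38 0.88 0 0 0 0;0 -0.23 0.95 0 0 0 0;0 -0.08 0.99 0 0 0 0;0 -0.06 0.59 0 0 0 0;0 0 0.59 0 0 0 0;0 0.08 0.59 0 0 0 0;0 0.1 0.57 0 0 0 0;0 0.1 0.55 0 0 0 0;0 0.1 0.5 0 0 0 0;0 0 0 0 0 0 0;0 0 0 0 0 0 0;0 0 0 0 0 0 0"

```text
time: 13.05
tool_pos: [0.5819, 0.0679, 0.2019]
ee_rot: [-1.803, 1.57, -1.758]
wrist_force: [0.1, 1.4, -1.8]
width: 0.024
```

Run:
```python
from h import *
go((42.3,20,115),(42.3,20,88.5),(42.3,74,88.5))
im=look('w11');cv2.imwrite('pics/w11.png',im[:,:,::-1])
im=save('scene','s11.png');cv2.imwrite('pics/s11c.png',cv2.resize(im[130:330,180:480,::-1],None,fx=2.6,fy=2.6,interpolation=cv2.INTER_CUBIC))
```

```text
t 13.05 tip riser [ 42.3  75.7 127.5] F [ 0.1  1.4 -1.8] yawerr -0.0001
(42.3, 20, 115) delta cm tool [ 1.25 -5.57 -0.  ]
(42.3, 20, 88.5) delta cm tool [2.65 0.   0.  ]
(42.3, 74, 88.5) delta cm tool [-0.   5.4 -0. ]
t 13.05 pos [0.5819 0.0679 0.2019] F [ 0.1  1.4 -1.8] w 0.024 j [ 0.02   0.172  1.32  -0.     1.649 -0.025]
[[-1.00e-04 -4.47e-02  9.99e-01]
 [-3.00e-04  9.99e-01  4.47e-02]
 [-1.00e+00 -3.00e-04 -1.00e-04]]
```

View pics/w11.png

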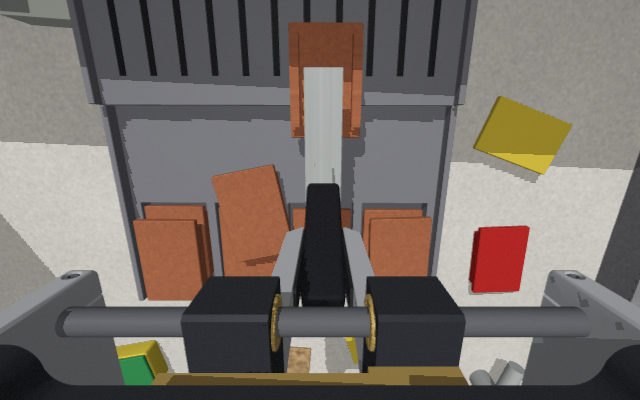

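View pics/s11c.png

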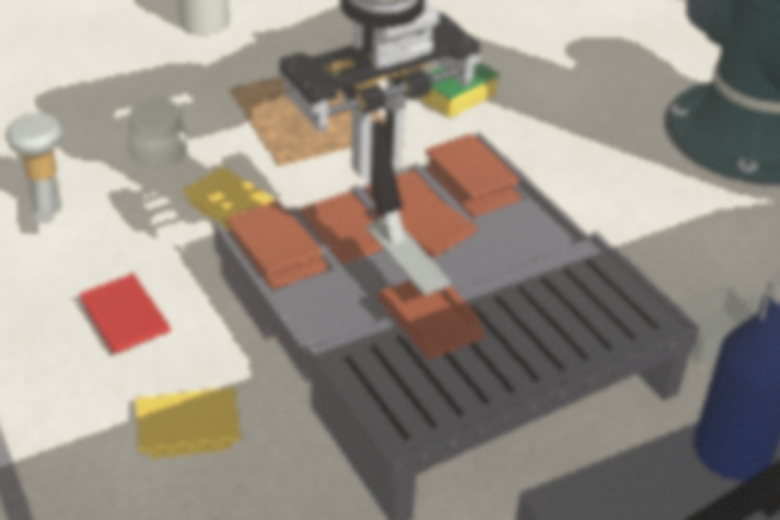

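Run:
```python
from h import *
c=np.load('w11.npy',allow_pickle=True).item()
print([w2r(ray(c,u,v,.089))[:2].round(1).tolist() for u,v in[(291,137),(361,137),(290,23),(363,23)]])
```

```text
[[11.5, 21.2], [77.5, 21.2], [13.6, 116.1], [75.7, 116.1]]
```

>>> step_arm --motion "0 0 -2.4 0 0 0 0;0 0 -2.4 0 0 0 0;0 0 -2.3 0.2 0 0 0;0 1.3 0 0 0 0 0;0 1.3 0 0 0 0 0;0 1.3 0 0 0 0 0;0 0 0 0 0 0 0;0 0 0 0 0 0 0;0 0 0 0 0 0 0;0 0 0 0 0 0 0"

```text
time: 13.98
tool_pos: [0.5878, -0.0028, 0.1644]
ee_rot: [-0.182, 1.568, -0.137]
wrist_force: [-0.1, 0.2, -1.1]
width: 0.0236
```

Run:
```python
from h import *
go((44.3,5,88.5),(44.3,75,88.5))
im=look('w12');cv2.imwrite('pics/w12.png',cv2.resize(im[0:250,170:490,::-1],None,fx=2.4,fy=2.4,interpolation=cv2.INTER_CUBIC))
```

```text
t 13.98 tip riser [45.2  4.8 89.9] F [-0.1  0.2 -1.1] yawerr 0.0002
(44.3, 5, 88.5) delta cm tool [ 0.14  0.02 -0.09]
(44.3, 75, 88.5) delta cm tool [-0.  7.  0.]
t 13.9833 pos [ 0.5878 -0.0028  0.1644] F [-0.1  0.2 -1.1] w 0.0236 j [-0.101  0.188  1.377 -0.     1.574 -0.146]
[[ 2.30e-03 -4.50e-02  9.99e-01]
 [-3.00e-04  9.99e-01  4.50e-02]
 [-1.00e+00 -4.00e-04  2.30e-03]]
```

View pics/w12.png

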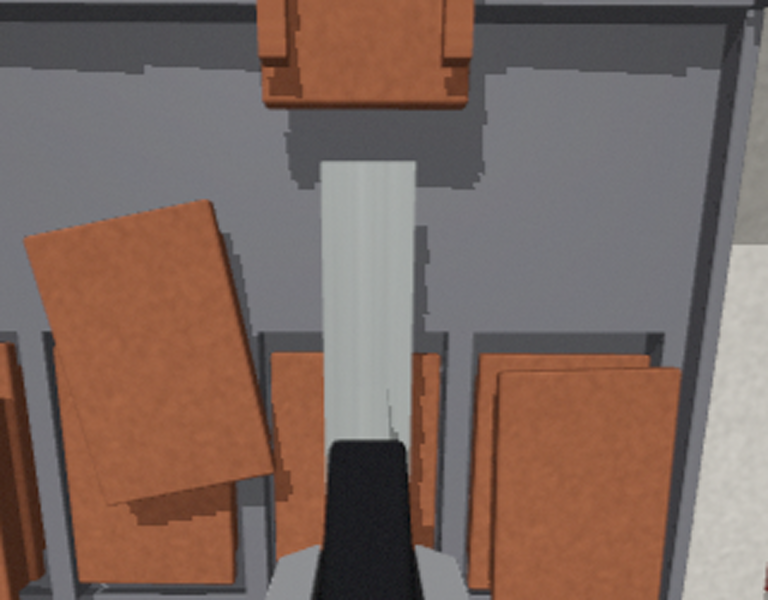

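>>> step_arm --motion "0 0.15 0.8 -0.07 0 0 0;0 0 0.8 0 0 0 0;0 0 0.7 0 0 0 0;0 0 0.7 0 0 0 0;0 0 0.7 0 0 0 0;0 0 0.7 0 0 0 0;0 0 0.7 0 0 0 0;0 0 0.7 0 0 0 0;0 0 0.7 0 0 0 0;0 0 0.5 0 0 0 0;0 0 0 0 0 0 0;0 0 0 0 0 0 0;0 0 -1.5 0 0 0 0;0 -2 -2 0 0 0 0;0 -2 -3 0 0 0 0;0 0 -3.5 0 0 0 0;0 0 -3.5 0 0 0 0;0 0 0 0 0 0 0;0 0 0 0 0 0 0"

```text
time: 15.62
tool_pos: [0.5892, -0.0697, 0.2012]
ee_rot: [2.339, 1.57, 2.38]
wrist_force: [-0.1, 0.1, -1.7]
width: 0.0237
```

Run:
```python
from h import *
go((42,-190,120))
im=look('w13');cv2.imwrite('pics/w13.png',im[:,:,::-1])
im=save('scene','s13.png');cv2.imwrite('pics/s13c.png',cv2.resize(im[130:330,180:480,::-1],None,fx=2.6,fy=2.6,interpolation=cv2.INTER_CUBIC))
```

```text
t 15.62 tip riser [ 43.8 -62.  126.8] F [-0.1  0.1 -1.7] yawerr -0.0038
(42, -190, 120) delta cm tool [  0.68 -12.8   -0.13]
t 15.6167 pos [ 0.5892 -0.0697  0.2012] F [-0.1  0.1 -1.7] w 0.0237 j [-0.214  0.189  1.302  0.     1.651 -0.255]
[[-5.000e-04 -4.110e-02  9.992e-01]
 [ 5.000e-04  9.992e-01  4.110e-02]
 [-1.000e+00  5.000e-04 -5.000e-04]]
```

View pics/w13.png

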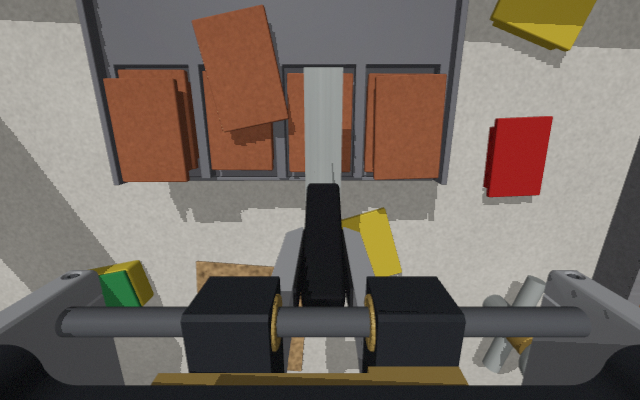

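View pics/s13c.png

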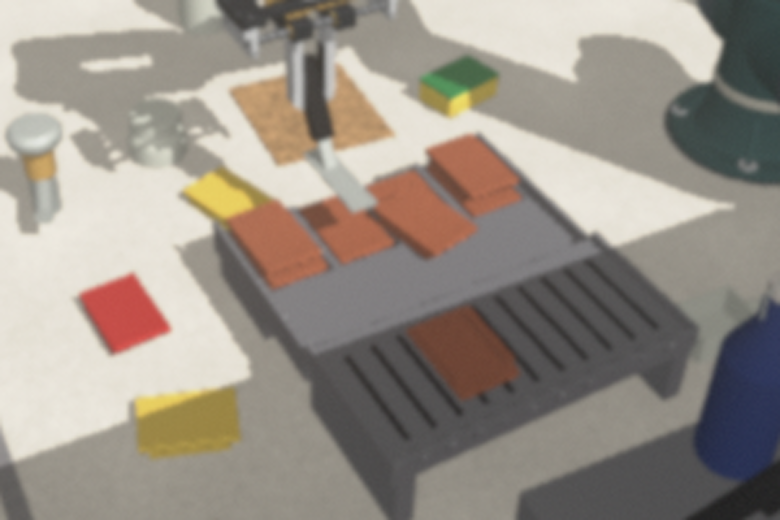

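>>> step_arm --motion "0 0 -3.1 2 0 0 0;0 0 -3.1 2 0 0 0;0 0 -3.1 2 0 0 0;0 0 -3 2.1 0 0 0;0 1.5 0 0 0 0 0;0 1.5 0 0 0 0 0;0 1.3 0 0 0 0 0;0 0 0 0 0 0 0;0 0 0 0 0 0 0;0 0 0 0 0 0 0;0 0 0 0 0 0 0;0 0 0 0 0 0 0"

```text
time: 16.72
tool_pos: [0.6763, -0.1867, 0.1604]
ee_rot: [-0.407, 1.568, -0.361]
wrist_force: [0.2, 1.2, -1.7]
width: 0.024
```

Run:
```python
from h import *
go((124.5,-185,83),(124.5,-46,83.0))
im=look('w14');cv2.imwrite('pics/w14.png',cv2.resize(im[0:200,170:490,::-1],None,fx=2.4,fy=2.4,interpolation=cv2.INTER_CUBIC))
```

```text
t 16.72 tip riser [ 125.3 -182.9   85.9] F [ 0.2  1.2 -1.7] yawerr 0.0006
(124.5, -185, 83) delta cm tool [ 0.29 -0.21 -0.08]
(124.5, -46, 83.0) delta cm tool [-2.00e-02  1.39e+01  1.00e-02]
t 16.7167 pos [ 0.6763 -0.1867  0.1604] F [ 0.2  1.2 -1.7] w 0.024 j [-0.35   0.444  1.058 -0.     1.637 -0.396]
[[ 0.0028 -0.0455  0.999 ]
 [-0.0011  0.999   0.0455]
 [-1.     -0.0012  0.0028]]
```

View pics/w14.png

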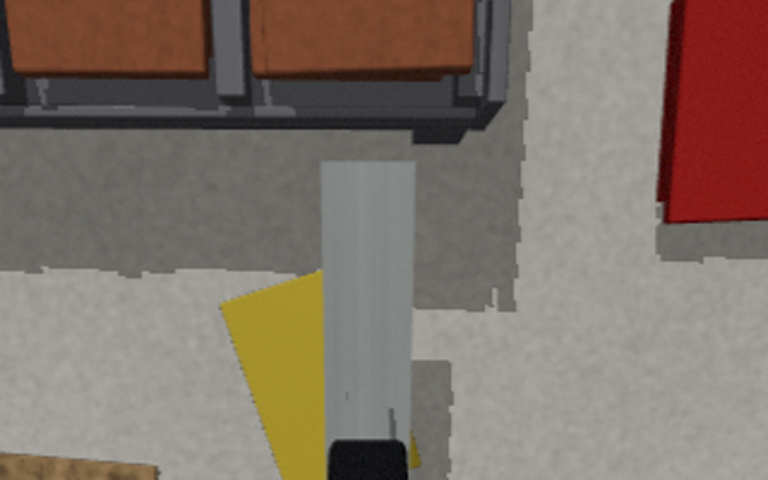

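>>> step_arm --motion "0 0.3 0 -0.12 0 0 0;0 0 0.8 0 0 0 0;0 0 0.8 0 0 0 0;0 0 0.8 0 0 0 0;0 0 0.8 0 0 0 0;0 0 0.8 0 0 0 0;0 0 0.8 0 0 0 0;0 0 0.8 0 0 0 0;0 0 0.8 0 0 0 0;0 0 0.8 0 0 0 0;0 0 0.8 0 0 0 0;0 0 0.8 0 0 0 0;0 0 0.8 0 0 0 0;0 0 0.8 0 0 0 0;0 0 0.8 0 0 0 0;0 0 0.8 0 0 0 0;0 0 0.8 0 0 0 0;0 0 0.4 0 0 0 0;0 0 0 0 0 0 0;0 0 0 0 0 0 0"

```text
time: 18.43
tool_pos: [0.6687, -0.0547, 0.1555]
ee_rot: [0.496, 1.571, 0.541]
wrist_force: [0.3, 0.4, -2.0]
width: 0.0235
```

Run:
```python
from h import *
go((123,-44.5,83.0))
im=look('w15');cv2.imwrite('pics/w15.png',cv2.resize(im[0:250,170:490,::-1],None,fx=2.4,fy=2.4,interpolation=cv2.INTER_CUBIC))
```

```text
t 18.43 tip riser [123.4 -50.6  81.1] F [ 0.3  0.4 -2. ] yawerr 0.0007
(123, -44.5, 83.0) delta cm tool [-0.19  0.61 -0.04]
t 18.4333 pos [ 0.6687 -0.0547  0.1555] F [ 0.3  0.4 -2. ] w 0.0235 j [-0.166  0.377  1.158  0.     1.606 -0.212]
[[ 1.00e-04 -4.56e-02  9.99e-01]
 [ 1.00e-04  9.99e-01  4.56e-02]
 [-1.00e+00  0.00e+00  1.00e-04]]
```

View pics/w15.png

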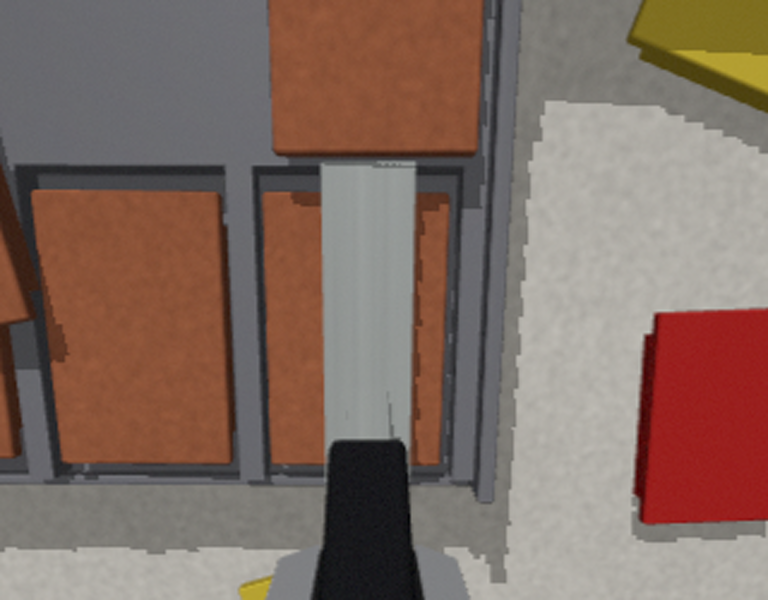

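>>> step_arm --motion "0 -0.15 0.4 0 0 0 0;0 0 0.4 0 0 0 0;0 0 0.2 0 0 0 0;0 0 0 0 0 0 0;0 0 0 0 0 0 0;0 0 -0.8 0 0 0 0;0 0 -0.8 0.2 0 0 0;0 0.4 0 0 0 0 0;0 0.4 0 0 0 0 0;0 0 0 0 0 0 0;0 0 0 0 0 0 0;0 0 0 0 0 0 0;0 0 0 0 0 0 0"

```text
time: 19.57
tool_pos: [0.671, -0.0606, 0.149]
ee_rot: [0.578, 1.571, 0.624]
wrist_force: [1.1, 0.2, -1.3]
width: 0.0236
```

Run:
```python
from h import *
go((125.3,-60,73.7),(125.3,-14,73.7))
im=look('w16');cv2.imwrite('pics/w16.png',cv2.resize(im[0:250,170:490,::-1],None,fx=2.4,fy=2.4,interpolation=cv2.INTER_CUBIC))
```

```text
t 19.57 tip riser [125.4 -56.6  74.6] F [ 1.1  0.2 -1.3] yawerr 0.0006
(125.3, -60, 73.7) delta cm tool [ 0.09 -0.34 -0.01]
(125.3, -14, 73.7) delta cm tool [0.  4.6 0. ]
t 19.5667 pos [ 0.671  -0.0606  0.149 ] F [ 1.1  0.2 -1.3] w 0.0236 j [-0.174  0.386  1.159  0.     1.596 -0.22 ]
[[ 1.00e-04 -4.55e-02  9.99e-01]
 [ 1.00e-04  9.99e-01  4.55e-02]
 [-1.00e+00  1.00e-04  1.00e-04]]
```

View pics/w16.png

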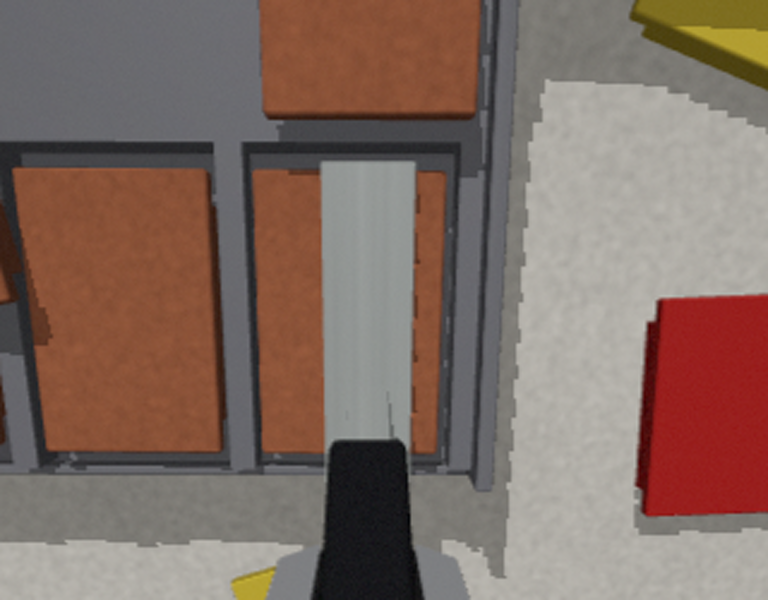

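>>> step_arm --motion "0 0.1 1.1 0 0 0 0;0 0 1.1 0 0 0 0;0 0 1.1 0 0 0 0;0 0 1.0 0 0 0 0;0 0 0 0 0 0 0;0 0 0 0 0 0 0;0 0 0 0 0 0 0"

```text
time: 20.2
tool_pos: [0.669, -0.0179, 0.148]
ee_rot: [-1.401, 1.57, -1.356]
wrist_force: [0.3, 0.6, -2.1]
width: 0.0239
```

Run:
```python
from h import *
go((125.3,-14,77),(125.3,-0.9,112.3))
```

```text
t 20.20 tip riser [125.4 -13.9  73.6] F [ 0.3  0.6 -2.1] yawerr 0.0006
(125.3, -14, 77) delta cm tool [-0.34 -0.01 -0.01]
(125.3, -0.9, 112.3) delta cm tool [-3.53  1.31  0.  ]
```

>>> step_arm --motion "0 -0.33 0 0 0 0 0;0 -0.83 -0.05 0 0 0 0;0 -0.79 0.11 0 0 0 0;0 -0.72 0.27 0 0 0 0;0 -0.64 0.42 0 0 0 0;0 -0.54 0.56 0 0 0 0;0 -0.65 0.68 0 0 0 0;0 -0.52 0.79 0 0 0 0;0 -0.38 0.88 0 0 0 0;0 -0.23 0.95 0 0 0 0;0 -0.08 0.99 0 0 0 0;0 -0.06 0.59 0 0 0 0;0 0 0.59 0 0 0 0;0 0.08 0.59 0 0 0 0;0 0.1 0.57 0 0 0 0;0 0.1 0.55 0 0 0 0;0 0.1 0.5 0 0 0 0;0 0 0 0 0 0 0;0 0 0 0 0 0 0;0 0 0 0 0 0 0"

```text
time: 21.87
tool_pos: [0.665, 0.0714, 0.2018]
ee_rot: [-1.596, 1.57, -1.551]
wrist_force: [0.4, 0.2, -2.1]
width: 0.0239
```

Run:
```python
from h import *
go((125.3,5,115),(125.3,5,88.5),(125.3,74,88.5))
im=look('w17');cv2.imwrite('pics/w17.png',im[:,:,::-1])
```

```text
t 21.87 tip riser [125.4  75.5 127.4] F [ 0.4  0.2 -2.1] yawerr -0.0002
(125.3, 5, 115) delta cm tool [ 1.24 -7.05 -0.01]
(125.3, 5, 88.5) delta cm tool [2.65 0.   0.  ]
(125.3, 74, 88.5) delta cm tool [-0.   6.9 -0. ]
t 21.8667 pos [0.665  0.0714 0.2018] F [ 0.4  0.2 -2.1] w 0.0239 j [ 0.022  0.36   1.089 -0.     1.692 -0.022]
[[ 0.00e+00 -4.47e-02  9.99e-01]
 [-4.00e-04  9.99e-01  4.47e-02]
 [-1.00e+00 -4.00e-04 -0.00e+00]]
```

View pics/w17.png

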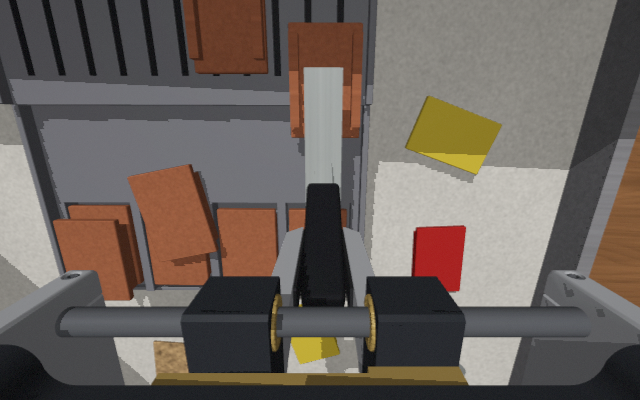

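>>> step_arm --motion "0 0 -2.4 0 0 0 0;0 0 -2.4 0 0 0 0;0 0 -2.3 0.15 0 0 0;0 1.3 0 0 0 0 0;0 1.3 0 0 0 0 0;0 1.4 0 0 0 0 0;0 0 0 0 0 0 0;0 0 0 0 0 0 0;0 0 0 0 0 0 0;0 0 0 0 0 0 0"

```text
time: 22.75
tool_pos: [0.6701, 0.0015, 0.1629]
ee_rot: [-0.079, 1.569, -0.033]
wrist_force: [-0.2, -0.4, -0.9]
width: 0.0236
```

Run:
```python
from h import *
go((125.3,5,88.5),(125.3,75,88.5))
im=look('w18');cv2.imwrite('pics/w18.png',cv2.resize(im[0:250,170:490,::-1],None,fx=2.4,fy=2.4,interpolation=cv2.INTER_CUBIC))
```

```text
t 22.75 tip riser [127.4   5.4  88.5] F [-0.2 -0.4 -0.9] yawerr 0.0009
(125.3, 5, 88.5) delta cm tool [ 0.   -0.04 -0.21]
(125.3, 75, 88.5) delta cm tool [-0.    7.    0.01]
t 22.75 pos [0.6701 0.0015 0.1629] F [-0.2 -0.4 -0.9] w 0.0236 j [-0.082  0.372  1.151  0.     1.617 -0.128]
[[ 1.80e-03 -4.58e-02  9.99e-01]
 [-1.00e-04  9.99e-01  4.58e-02]
 [-1.00e+00 -1.00e-04  1.80e-03]]
```

View pics/w18.png

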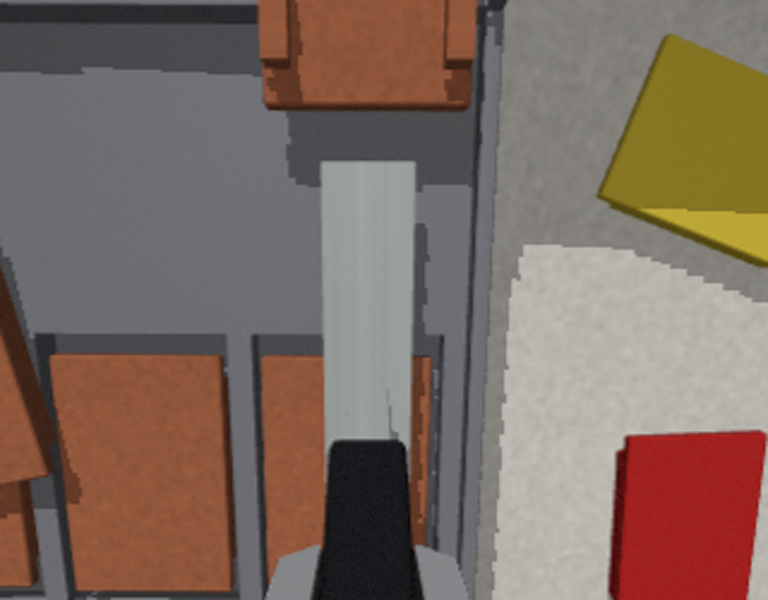

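>>> step_arm --motion "0 0 0.8 0 0 0 0;0 0 0.8 0 0 0 0;0 0 0.7 0 0 0 0;0 0 0.7 0 0 0 0;0 0 0.7 0 0 0 0;0 0 0.7 0 0 0 0;0 0 0.7 0 0 0 0;0 0 0.7 0 0 0 0;0 0 0.7 0 0 0 0;0 0 0.5 0 0 0 0;0 0 0 0 0 0 0;0 0 0 0 0 0 0;0 0 -1.5 0 0 0 0;0 -2 -2 0 0 0 0;0 -2 -3 -1 0 0 0;0 0 -2 -3 0 0 0;0 0 -2 -3 0 0 0;0 0 0 0 0 0 0;0 0 0 0 0 0 0"

```text
time: 24.38
tool_pos: [0.5999, -0.0396, 0.2019]
ee_rot: [-2.27, 1.571, -2.228]
wrist_force: [1.2, 1.0, -1.6]
width: 0.0239
```

Run:
```python
from h import *
go((-40,-120,120))
im=look('w19');cv2.imwrite('pics/w19.png',im[:,:,::-1])
im=save('scene','s19.png');cv2.imwrite('pics/s19c.png',cv2.resize(im[130:330,180:480,::-1],None,fx=2.6,fy=2.6,interpolation=cv2.INTER_CUBIC))
```

```text
t 24.38 tip riser [ 55.9 -32.5 127.5] F [ 1.2  1.  -1.6] yawerr -0.0035
(-40, -120, 120) delta cm tool [ 0.75 -8.79 -9.56]
t 24.3833 pos [ 0.5999 -0.0396  0.2019] F [ 1.2  1.  -1.6] w 0.0239 j [-0.16   0.207  1.28  -0.     1.655 -0.201]
[[-2.000e-04 -4.130e-02  9.991e-01]
 [-2.000e-04  9.991e-01  4.130e-02]
 [-1.000e+00 -2.000e-04 -2.000e-04]]
```

View pics/w19.png

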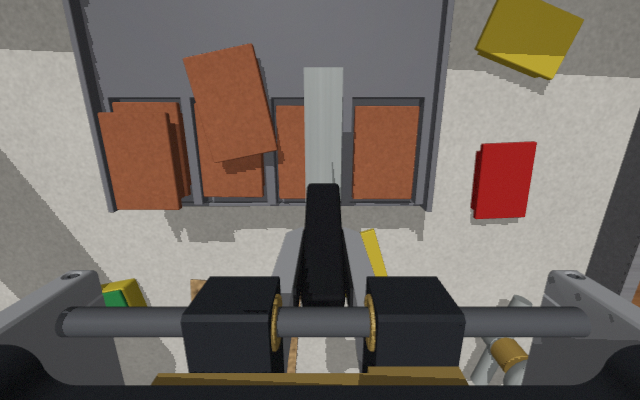

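View pics/s19c.png

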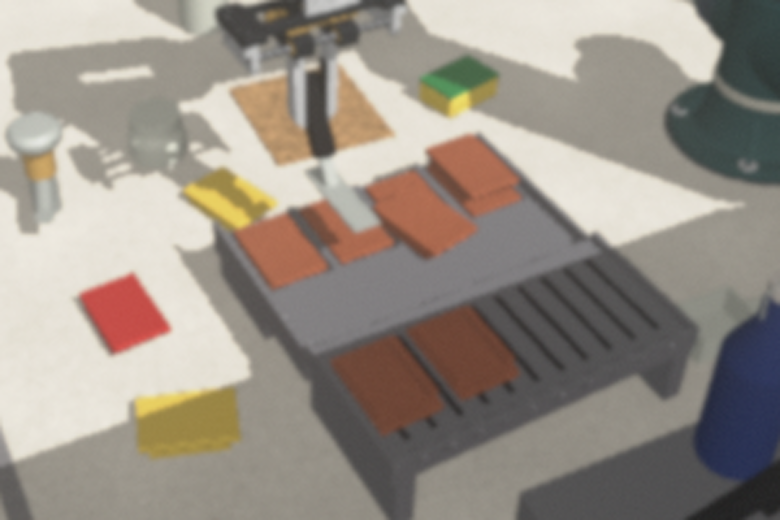

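Run:
```python
from h import *
im=cv2.imread('pics/w19.png');cv2.imwrite('pics/w19c.png',cv2.resize(im[30:180,150:320],None,fx=4,fy=4,interpolation=cv2.INTER_CUBIC))
```

```text
(no output)
```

View pics/w19c.png

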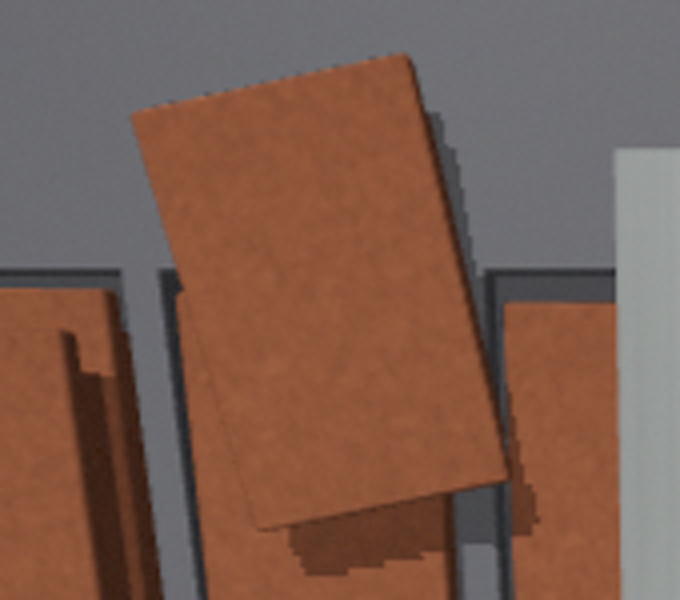

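Run:
```python
from h import *
c=np.load('w19.npy',allow_pickle=True).item()
q=np.array([w2r(ray(c,150+u/4,30+v/4,.086))[:2] for u,v in[(132,116),(406,54),(510,481),(260,530)]])
print(q.round(1).tolist(),q.mean(0))
TL,TR,BR,BL=q
print(np.degrees(np.arctan2(*((TR-TL)[::-1]))),np.degrees(np.arctan2(*((BR-BL)[::-1]))),np.degrees(np.arctan2(-(TL-BL)[0],(TL-BL)[1])),np.degrees(np.arctan2(-(TR-BR)[0],(TR-BR)[1])))
print(np.linalg.norm(TR-TL),np.linalg.norm(TL-BL))
```

```text
[[-69.1, -18.9], [-7.3, -6.8], [11.1, -99.5], [-50.6, -111.1]] [-28.97088656 -59.06539791]
11.089107853232864 10.657343896976053 11.352124576110743 11.206874441447642
62.92716431927873 94.03026407122228
```

>>> step_arm --motion "0 0 -2.6 -2.28 0 0 0;0 0 -2.6 -2.28 0 0 0;0 0 -2.6 -2.28 0 0 0;0 0 -2.6 -2.28 0 0 0;0 1.5 0 0 0 0 0;0 1.5 0 0 0 0 0;0 1.4 0 0 0 0 0;0 0 0 0 0 0 0;0 0 0 0 0 0 0;0 0 0 0 0 0 0;0 0 0 0 0 0 0;0 0 0 0 0 0 0"

```text
time: 25.48
tool_pos: [0.5158, -0.1453, 0.1592]
ee_rot: [-0.449, 1.568, -0.403]
wrist_force: [-0.0, -0.1, -1.8]
width: 0.0234
```

Run:
```python
from h import *
go((-35,-125,83.0))
im=look('w20');cv2.imwrite('pics/w20.png',cv2.resize(im[0:200,170:490,::-1],None,fx=2.4,fy=2.4,interpolation=cv2.INTER_CUBIC))
```

```text
t 25.48 tip riser [ -33.3 -134.3   84.6] F [-0.  -0.1 -1.8] yawerr 0.0007
(-35, -125, 83.0) delta cm tool [ 0.16  0.93 -0.17]
t 25.4833 pos [ 0.5158 -0.1453  0.1592] F [-0.  -0.1 -1.8] w 0.0234 j [-0.38   0.076  1.512 -0.     1.551 -0.426]
[[ 2.20e-03 -4.56e-02  9.99e-01]
 [-9.00e-04  9.99e-01  4.56e-02]
 [-1.00e+00 -1.00e-03  2.20e-03]]
```

View pics/w20.png

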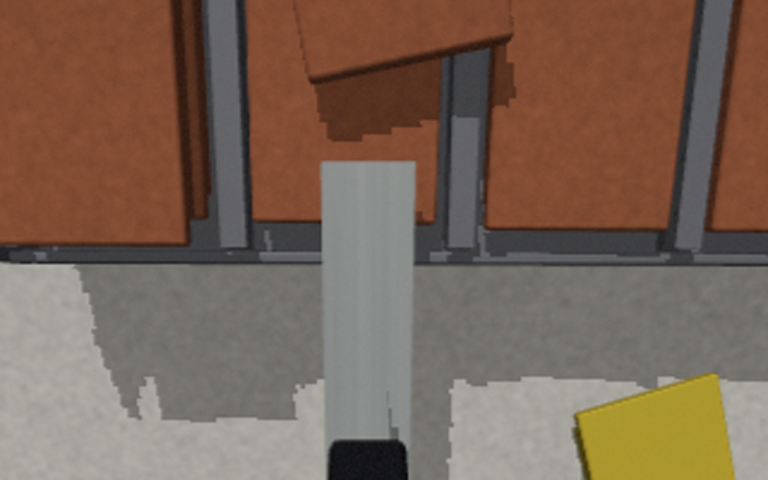

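>>> step_arm --motion "0 0.17 0.8 0 0 0 0;0 0 0.8 0 0 0 0;0 0 0.8 0 0 0 0;0 0 0.6 0 0 0 0;0 0 0.6 0 0 0 0;0 0 0.6 0 0 0 0;0 0 0.6 0 0 0 0;0 0 0.6 0 0 0 0;0 0 0 0 0 0 0;0 0 0 0 0 0 0"

```text
time: 26.37
tool_pos: [0.5125, -0.0908, 0.1562]
ee_rot: [0.443, 1.57, 0.488]
wrist_force: [-0.3, 0.8, -1.4]
width: 0.0238
```

Run:
```python
from h import *
go((-35,-60,83.0))
im=look('w21');cv2.imwrite('pics/w21.png',cv2.resize(im[0:200,170:490,::-1],None,fx=2.4,fy=2.4,interpolation=cv2.INTER_CUBIC))
```

```text
t 26.37 tip riser [-34.2 -79.7  81.8] F [-0.3  0.8 -1.4] yawerr 0.0007
(-35, -60, 83.0) delta cm tool [-0.12  1.97 -0.08]
t 26.3667 pos [ 0.5125 -0.0908  0.1562] F [-0.3  0.8 -1.4] w 0.0238 j [-0.284  0.045  1.551  0.     1.545 -0.33 ]
[[ 3.00e-04 -4.56e-02  9.99e-01]
 [ 2.00e-04  9.99e-01  4.56e-02]
 [-1.00e+00  2.00e-04  3.00e-04]]
```

View pics/w21.png

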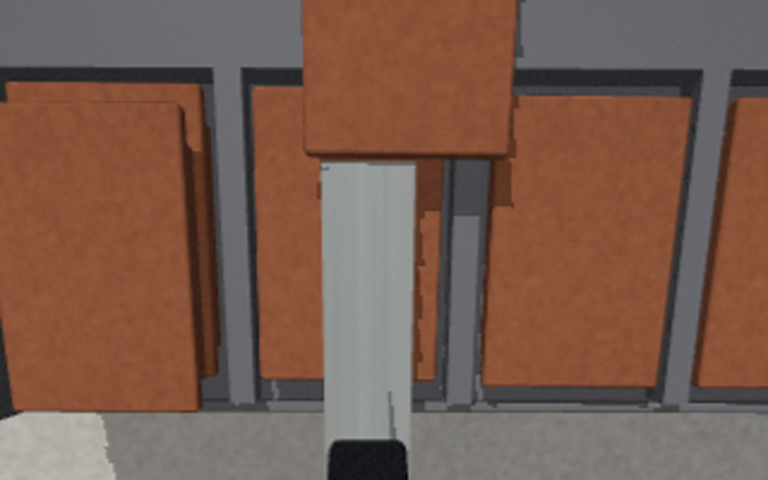

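>>> step_arm --motion "0 -0.1 -0.5 0 0 0 0;0 0 0 1.1 0 0 0;0 0 0 0 0 0 0;0 0 0.6 0 0 0 0;0 0 0.7 0 0 0 0;0 0 0.7 0 0 0 0;0 0 0.7 0 0 0 0;0 0 0.7 0 0 0 0;0 0 0 0 0 0 0;0 0 0 0 0 0 0"

```text
time: 27.25
tool_pos: [0.522, -0.061, 0.1572]
ee_rot: [0.564, 1.571, 0.61]
wrist_force: [-0.4, 0.1, -1.6]
width: 0.0237
```

Run:
```python
from h import *
go((35,-60,110),(35,30,110),(35,30,83))
im=look('w22');cv2.imwrite('pics/w22.png',cv2.resize(im[0:200,170:490,::-1],None,fx=2.4,fy=2.4,interpolation=cv2.INTER_CUBIC))
```

```text
t 27.25 tip riser [-23.5 -50.3  82.8] F [-0.4  0.1 -1.6] yawerr 0.0015
(35, -60, 110) delta cm tool [-2.72 -0.98  5.85]
(35, 30, 110) delta cm tool [0.   9.   0.01]
(35, 30, 83) delta cm tool [ 2.7 -0.  -0. ]
t 27.25 pos [ 0.522  -0.061   0.1572] F [-0.4  0.1 -1.6] w 0.0237 j [-0.224  0.056  1.538  0.     1.548 -0.271]
[[ 1.000e-04 -4.640e-02  9.989e-01]
 [ 1.000e-04  9.989e-01  4.640e-02]
 [-1.000e+00  1.000e-04  1.000e-04]]
```

View pics/w22.png

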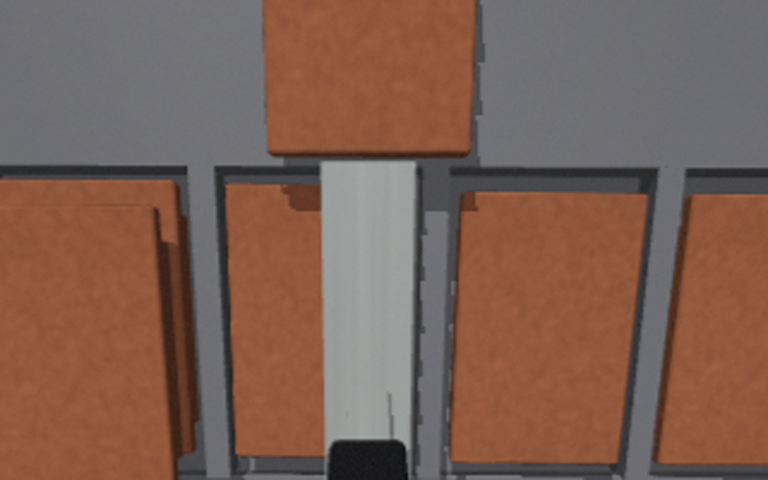

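>>> step_arm --motion "0 0 -0.6 0 0 0 0;0 -1.4 0 0 0 0 0;0 -1.4 0 2 0 0 0;0 0 0 2 0 0 0;0 0 2.1 1.85 0 0 0;0 0 2.2 0 0 0 0;0 0 2.2 0 0 0 0;0 0 2 0 0 0 0;0 1.4 0 0 0 0 0;0 1.3 0 0 0 0 0;0 0 0 0 0 0 0;0 0 0 0 0 0 0;0 0 0 0 0 0 0"

```text
time: 28.38
tool_pos: [0.5774, 0.0191, 0.1588]
ee_rot: [-0.283, 1.57, -0.239]
wrist_force: [-0.0, -0.1, -1.6]
width: 0.0239
```

Run:
```python
from h import *
go((12,30,83))
im=look('w23');cv2.imwrite('pics/w23.png',cv2.resize(im[0:250,130:450,::-1],None,fx=2.4,fy=2.4,interpolation=cv2.INTER_CUBIC))
```

```text
t 28.38 tip riser [35.7 27.2 84.3] F [-0.  -0.1 -1.6] yawerr -0.0007
(12, 30, 83) delta cm tool [ 0.13  0.28 -2.37]
t 28.3833 pos [0.5774 0.0191 0.1588] F [-0.  -0.1 -1.6] w 0.0239 j [-0.065  0.169  1.41  -0.     1.562 -0.109]
[[ 8.00e-04 -4.42e-02  9.99e-01]
 [-2.00e-04  9.99e-01  4.42e-02]
 [-1.00e+00 -2.00e-04  7.00e-04]]
```

View pics/w23.png

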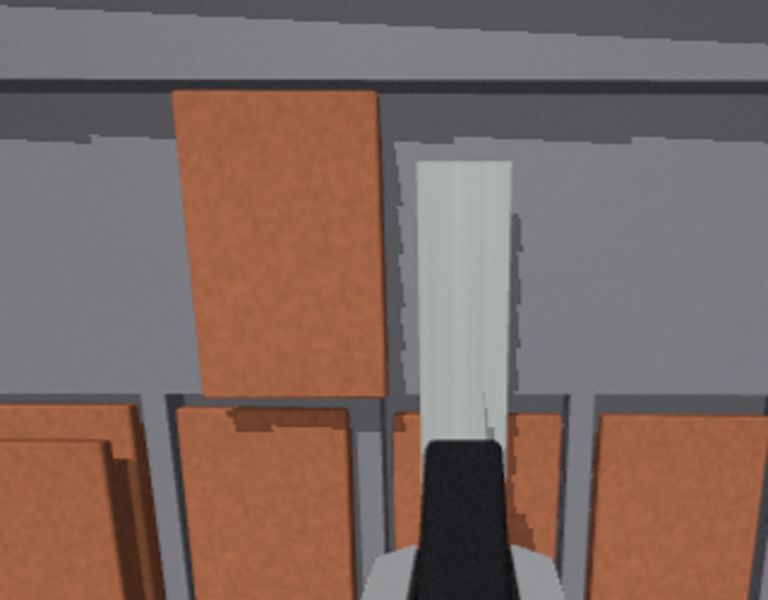

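>>> step_arm --motion "0 0.1 0 -0.6 0 0 0;0 0 0 -0.5 0 0 0;0 0 0 -0.5 0 0 0;0 0 0 -0.4 0 0 0;0 0 0 -0.4 0 0 0;0 0 0 0 0 0 0;0 0 0 0 0 0 0;0 0 0 0.6 0 0 0;0 0 0 0.6 0 0 0;0 0 0 0 0 0 0;0 0 0 0 0 0 0"

```text
time: 29.35
tool_pos: [0.5655, 0.0192, 0.1568]
ee_rot: [-3.078, 1.57, -3.033]
wrist_force: [-0.6, 0.3, -1.8]
width: 0.024
```

Run:
```python
from h import *
im=look('w24');cv2.imwrite('pics/w24.png',cv2.resize(im[0:250,130:450,::-1],None,fx=2.4,fy=2.4,interpolation=cv2.INTER_CUBIC))
go((24,27,110),(-34,-65,110),(-34,-65,83))
```

```text
t 29.35 pos [0.5655 0.0192 0.1568] F [-0.6  0.3 -1.8] w 0.024 j [-0.066  0.145  1.441 -0.     1.556 -0.111]
[[-6.00e-04 -4.51e-02  9.99e-01]
 [-1.00e-04  9.99e-01  4.51e-02]
 [-1.00e+00 -0.00e+00 -6.00e-04]]
t 29.40 tip riser [23.3 27.9 82.4] F [ 0.8  0.9 -1.4] yawerr 0.0002
(24, 27, 110) delta cm tool [-2.76 -0.09  0.07]
(-34, -65, 110) delta cm tool [ 0.  -9.2 -5.8]
(-34, -65, 83) delta cm tool [ 2.7 -0.   0. ]
```

View pics/w24.png

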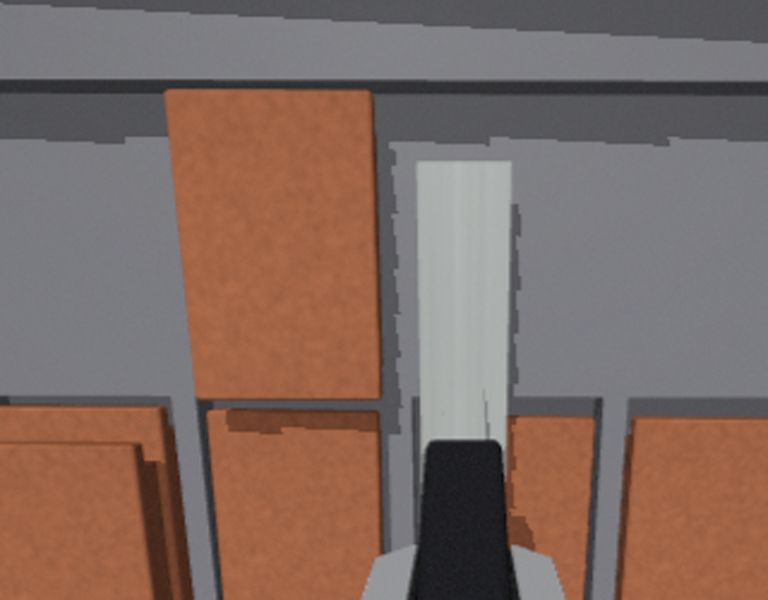

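Run:
```python
from h import *
c=np.load('w24.npy',allow_pickle=True).item()
q=np.array([w2r(ray(c,130+u/2.4,v/2.4,.085))[:2] for u,v in[(166,91),(371,91),(380,399),(196,399)]]);print(q.round(1).tolist(),q.mean(0))
```

```text
[[-67.8, 46.7], [-5.2, 46.7], [-5.6, -47.9], [-68.7, -47.8]] [-36.8306145   -0.57342701]
```

>>> step_arm --motion "0 -1.4 0 0 0 0 0;0 -1.4 0 0 0 0 0;0 0 -2.3 -1.5 0 0 0;0 0 -2.3 -1.5 0 0 0;0 0 -2.3 -1.5 0 0 0;0 0 -2.3 -1.5 0 0 0;0 1.4 0 0 0 0 0;0 1.4 0 0 0 0 0;0 0 0 0 0 0 0;0 0 0 0 0 0 0;0 0 0 0 0 0 0"

```text
time: 30.32
tool_pos: [0.5095, -0.0753, 0.1578]
ee_rot: [-0.408, 1.57, -0.362]
wrist_force: [0.2, 0.1, -1.9]
width: 0.0236
```

Run:
```python
from h import *
go((-37,-44.5,83),(-37,-60,73.7))
im=look('w25');cv2.imwrite('pics/w25.png',cv2.resize(im[0:200,170:490,::-1],None,fx=2.4,fy=2.4,interpolation=cv2.INTER_CUBIC))
```

```text
t 30.32 tip riser [-36.5 -64.1  83.4] F [ 0.2  0.1 -1.9] yawerr 0.0005
(-37, -44.5, 83) delta cm tool [ 0.04  1.96 -0.05]
(-37, -60, 73.7) delta cm tool [ 0.93 -1.55 -0.  ]
t 30.3167 pos [ 0.5095 -0.0753  0.1578] F [ 0.2  0.1 -1.9] w 0.0236 j [-0.257  0.032  1.561 -0.     1.548 -0.302]
[[ 7.00e-04 -4.54e-02  9.99e-01]
 [-3.00e-04  9.99e-01  4.54e-02]
 [-1.00e+00 -3.00e-04  7.00e-04]]
```

View pics/w25.png

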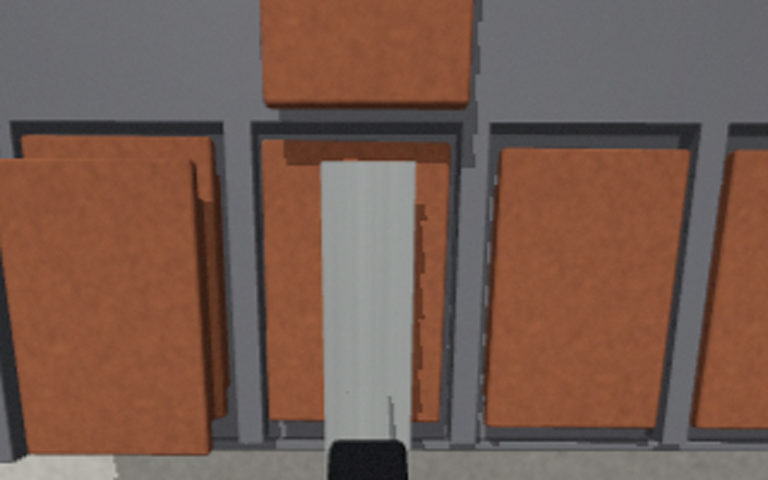

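Well centred. Press to the step, back off, lower.

>>> step_arm --motion "0 0 0.8 0 0 0 0;0 0 0.6 0 0 0 0;0 0 0.6 0 0 0 0;0 0 0.3 0 0 0 0;0 0 0 0 0 0 0;0 0 0 0 0 0 0;0 0 -0.8 0 0 0 0;0 0 -0.8 0 0 0 0;0 0.4 0 0 0 0 0;0 0.4 0 0 0 0 0;0 0.1 0 0 0 0 0;0 0 0 0 0 0 0;0 0 0 0 0 0 0;0 0 0 0 0 0 0"

```text
time: 31.53
tool_pos: [0.5089, -0.0682, 0.1481]
ee_rot: [1.774, 1.571, 1.819]
wrist_force: [-0.4, -0.2, -0.3]
width: 0.0234
```

Run:
```python
from h import *
go((-37,-60,73.7),(-37,-14,73.7))
im=look('w26');cv2.imwrite('pics/w26.png',cv2.resize(im[0:200,170:490,::-1],None,fx=2.4,fy=2.4,interpolation=cv2.INTER_CUBIC))
```

```text
t 31.53 tip riser [-36.8 -56.9  73.7] F [-0.4 -0.2 -0.3] yawerr 0.0004
(-37, -60, 73.7) delta cm tool [ 0.   -0.31 -0.02]
(-37, -14, 73.7) delta cm tool [0.  4.6 0. ]
t 31.5333 pos [ 0.5089 -0.0682  0.1481] F [-0.4 -0.2 -0.3] w 0.0234 j [-0.244  0.034  1.579  0.     1.529 -0.289]
[[-0.00e+00 -4.53e-02  9.99e-01]
 [ 1.00e-04  9.99e-01  4.53e-02]
 [-1.00e+00  1.00e-04 -0.00e+00]]
```

View pics/w26.png

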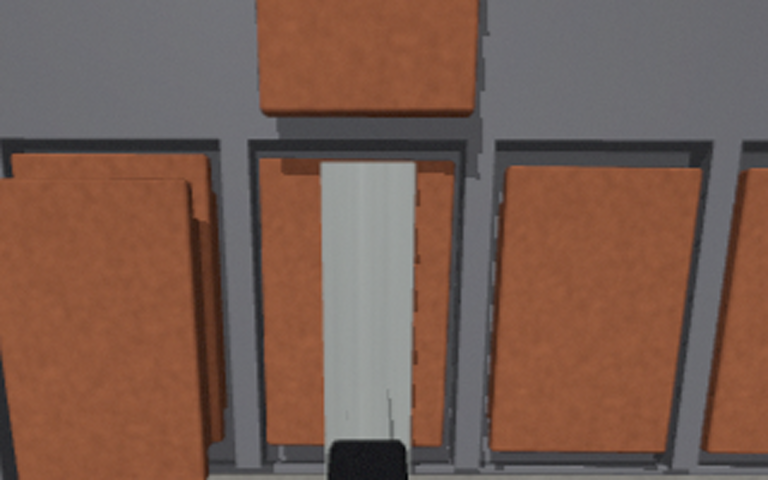

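>>> step_arm --motion "0 0 1.1 0 0 0 0;0 0 1.1 0 0 0 0;0 0 1.1 0 0 0 0;0 0 1.0 0 0 0 0;0 0 0 0 0 0 0;0 0 0 0 0 0 0;0 0 0 0 0 0 0"

```text
time: 32.17
tool_pos: [0.507, -0.0253, 0.1482]
ee_rot: [-1.421, 1.57, -1.375]
wrist_force: [0.5, -0.9, -1.4]
width: 0.0235
```

>>> step_arm --motion "0 -0.33 0 0 0 0 0;0 -0.83 -0.05 0 0 0 0;0 -0.79 0.11 0 0 0 0;0 -0.72 0.27 0 0 0 0;0 -0.64 0.42 0 0 0 0;0 -0.54 0.56 0 0 0 0;0 -0.65 0.68 0 0 0 0;0 -0.52 0.79 0 0 0 0;0 -0.38 0.88 0 0 0 0;0 -0.23 0.95 0 0 0 0;0 -0.08 0.99 0 0 0 0;0 -0.06 0.59 0 0 0 0;0 0 0.59 0 0 0 0;0 0.08 0.59 0 0 0 0;0 0.1 0.57 0 0 0 0;0 0.1 0.55 0 0 0 0;0 0.1 0.5 0 0 0 0;0 0 0 0 0 0 0;0 0 0 0 0 0 0;0 0 0 0 0 0 0"

```text
time: 33.83
tool_pos: [0.5029, 0.0642, 0.202]
ee_rot: [-1.786, 1.57, -1.741]
wrist_force: [0.4, 0.4, -0.2]
width: 0.0238
```

Run:
```python
from h import *
go((-37,5,88.5),(-37,75,88.5))
im=look('w27');cv2.imwrite('pics/w27.png',im[:,:,::-1])
```

```text
t 33.83 tip riser [-36.8  75.5 127.6] F [ 0.4  0.4 -0.2] yawerr -0.0
(-37, 5, 88.5) delta cm tool [ 3.91 -7.05 -0.02]
(-37, 75, 88.5) delta cm tool [-0.  7. -0.]
t 33.8333 pos [0.5029 0.0642 0.202 ] F [ 0.4  0.4 -0.2] w 0.0238 j [ 0.015 -0.003  1.509 -0.     1.636 -0.03 ]
[[-1.00e-04 -4.49e-02  9.99e-01]
 [-3.00e-04  9.99e-01  4.49e-02]
 [-1.00e+00 -3.00e-04 -1.00e-04]]
```

View pics/w27.png

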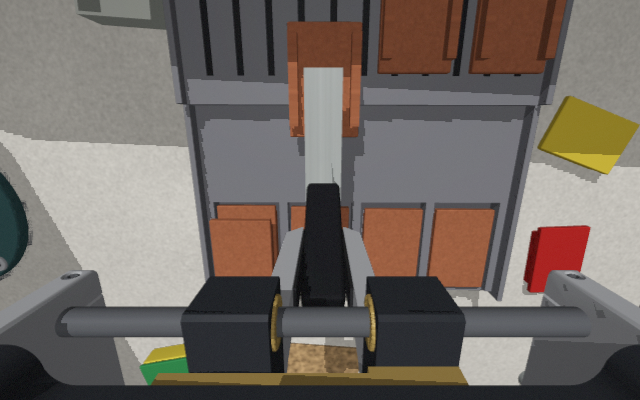

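>>> step_arm --motion "0 0 -2.4 0 0 0 0;0 0 -2.4 0 0 0 0;0 0 -2.3 0.05 0 0 0;0 1.3 0 0 0 0 0;0 1.3 0 0 0 0 0;0 1.4 0 0 0 0 0;0 0 0 0 0 0 0;0 0 0 0 0 0 0;0 0 0 0 0 0 0;0 0 0 0 0 0 0"

```text
time: 34.72
tool_pos: [0.5073, -0.0067, 0.1634]
ee_rot: [-0.206, 1.568, -0.161]
wrist_force: [0.2, 0.1, -1.4]
width: 0.024
```

Run:
```python
from h import *
go((-37,5,88.5),(-37,75,88.5))
im=look('w28');cv2.imwrite('pics/w28.png',cv2.resize(im[0:200,170:490,::-1],None,fx=2.4,fy=2.4,interpolation=cv2.INTER_CUBIC))
```

```text
t 34.72 tip riser [-35.4   4.6  88.9] F [ 0.2  0.1 -1.4] yawerr 0.0001
(-37, 5, 88.5) delta cm tool [ 0.04  0.04 -0.16]
(-37, 75, 88.5) delta cm tool [-0.  7.  0.]
t 34.7167 pos [ 0.5073 -0.0067  0.1634] F [ 0.2  0.1 -1.4] w 0.024 j [-0.125  0.011  1.572 -0.     1.557 -0.17 ]
[[ 2.30e-03 -4.50e-02  9.99e-01]
 [-4.00e-04  9.99e-01  4.50e-02]
 [-1.00e+00 -5.00e-04  2.30e-03]]
```

View pics/w28.png

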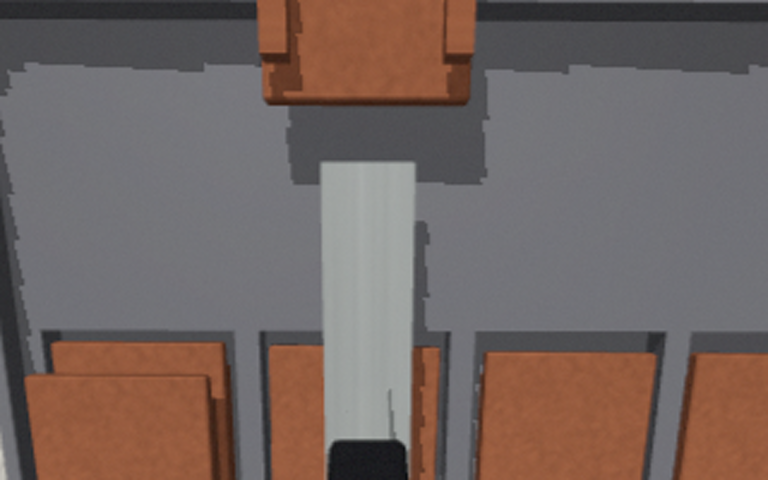

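>>> step_arm --motion "0 0.05 0.8 -0.05 0 0 0;0 0 0.8 0 0 0 0;0 0 0.7 0 0 0 0;0 0 0.7 0 0 0 0;0 0 0.7 0 0 0 0;0 0 0.7 0 0 0 0;0 0 0.7 0 0 0 0;0 0 0.7 0 0 0 0;0 0 0.7 0 0 0 0;0 0 0.5 0 0 0 0;0 0 0 0 0 0 0;0 0 0 0 0 0 0;0 0 -1.5 0 0 0 0;0 -2 -2 0 0 0 0;0 -2 -3 -1 0 0 0;0 0 -3 -2 0 0 0;0 0 -3 -2 0 0 0;0 0 -3 -2 0 0 0;0 0 -3 -1 0 0 0"

```text
time: 36.35
tool_pos: [0.4295, -0.1263, 0.2019]
ee_rot: [-2.022, 1.571, -1.977]
wrist_force: [0.5, 0.4, -1.9]
width: 0.0239
```

>>> step_arm --motion "0 0 -3 -0.3 0 0 0;0 0 -3 0 0 0 0;0 0 -2.5 0 0 0 0;0 0 0 0 0 0 0;0 0 0 0 0 0 0;0 0 0 0 0 0 0"

```text
time: 36.85
tool_pos: [0.432, -0.2097, 0.2013]
ee_rot: [1.836, 1.57, 1.88]
wrist_force: [0.1, -0.2, -1.0]
width: 0.0237
```

Run:
```python
from h import *
go((-123.8,-185,83.0))
im=look('w29');cv2.imwrite('pics/w29.png',cv2.resize(im[0:200,170:490,::-1],None,fx=2.4,fy=2.4,interpolation=cv2.INTER_CUBIC))
im=save('scene','s29.png');cv2.imwrite('pics/s29c.png',cv2.resize(im[130:330,180:480,::-1],None,fx=2.6,fy=2.6,interpolation=cv2.INTER_CUBIC))
```

```text
t 36.85 tip riser [-119.9 -194.8  127.1] F [ 0.1 -0.2 -1. ] yawerr -0.0003
(-123.8, -185, 83.0) delta cm tool [ 4.41  0.97 -0.39]
t 36.85 pos [ 0.432  -0.2097  0.2013] F [ 0.1 -0.2 -1. ] w 0.0237 j [-5.710e-01 -6.300e-02  1.568e+00  1.000e-03  1.637e+00 -6.150e-01]
[[-3.00e-04 -4.46e-02  9.99e-01]
 [ 1.10e-03  9.99e-01  4.46e-02]
 [-1.00e+00  1.10e-03 -3.00e-04]]
```

View pics/w29.png

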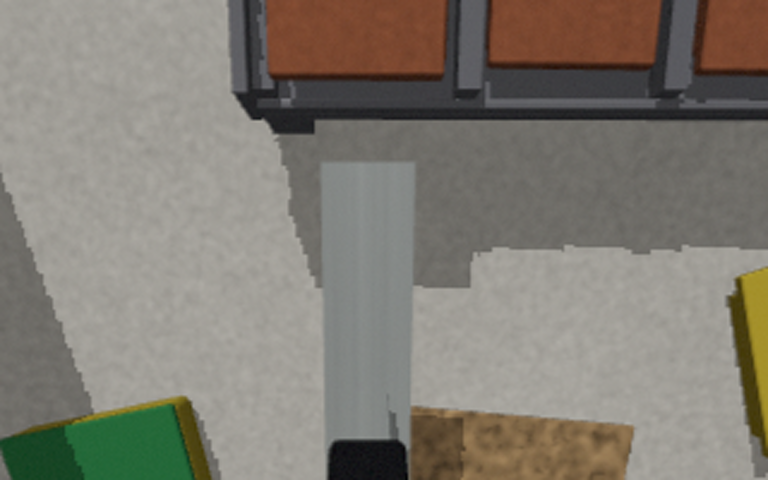

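View pics/s29c.png

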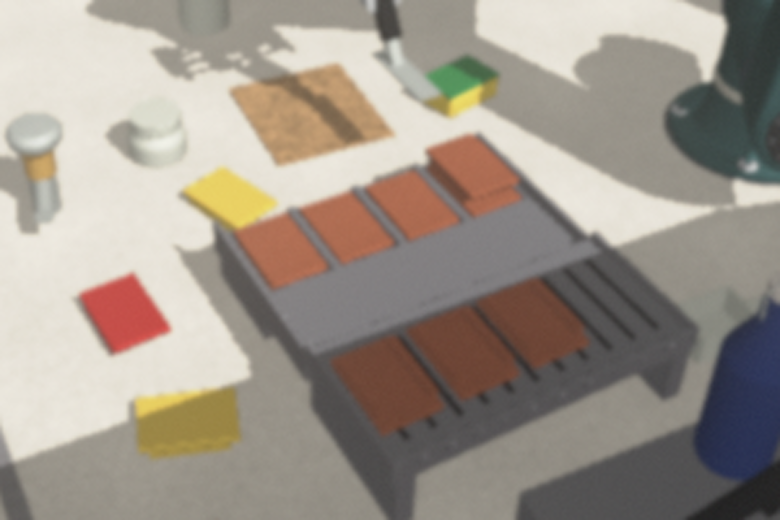

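>>> step_arm --motion "0 1.5 0.3 -0.4 0 0 0;0 1.5 0.3 0 0 0 0;0 1.4 0.3 0 0 0 0;0 0 0 0 0 0 0;0 0 0 0 0 0 0;0 0 0 0 0 0 0;0 0 0 0 0 0 0;0 0 0 0 0 0 0"

```text
time: 37.62
tool_pos: [0.4284, -0.2016, 0.1588]
ee_rot: [-0.627, 1.569, -0.582]
wrist_force: [-0.3, -0.7, -1.9]
width: 0.0239
```

Run:
```python
from h import *
go((-123.8,-185,83.0))
im=look('w30');cv2.imwrite('pics/w30.png',cv2.resize(im[0:200,170:490,::-1],None,fx=2.4,fy=2.4,interpolation=cv2.INTER_CUBIC))
```

```text
t 37.62 tip riser [-123.  -186.7   84.3] F [-0.3 -0.7 -1.9] yawerr 0.0003
(-123.8, -185, 83.0) delta cm tool [ 0.13  0.17 -0.08]
t 37.6167 pos [ 0.4284 -0.2016  0.1588] F [-0.3 -0.7 -1.9] w 0.0239 j [-0.56  -0.063  1.653 -0.     1.549 -0.605]
[[ 0.0019 -0.0452  0.999 ]
 [-0.0013  0.999   0.0452]
 [-1.     -0.0013  0.0019]]
```

View pics/w30.png

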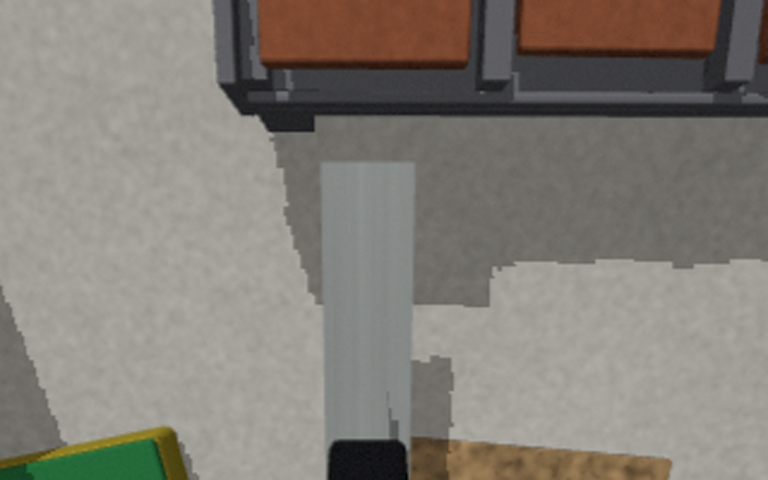

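>>> step_arm --motion "0 0.14 0.8 -0.1 0 0 0;0 0 0.8 0 0 0 0;0 0 0.8 0 0 0 0;0 0 0.8 0 0 0 0;0 0 0.8 0 0 0 0;0 0 0.8 0 0 0 0;0 0 0.8 0 0 0 0;0 0 0.8 0 0 0 0;0 0 0.8 0 0 0 0;0 0 0.8 0 0 0 0;0 0 0.8 0 0 0 0;0 0 0.8 0 0 0 0;0 0 0.8 0 0 0 0;0 0 0.8 0 0 0 0;0 0 0.8 0 0 0 0;0 0 0.8 0 0 0 0;0 0 0.7 0 0 0 0;0 0 0 0 0 0 0;0 0 0 0 0 0 0"

```text
time: 39.25
tool_pos: [0.4207, -0.0659, 0.1562]
ee_rot: [1.224, 1.571, 1.27]
wrist_force: [0.6, 0.1, -1.7]
width: 0.0239
```

Run:
```python
from h import *
go((-123.8,-44.5,83.0))
im=look('w31');cv2.imwrite('pics/w31.png',cv2.resize(im[0:200,170:490,::-1],None,fx=2.4,fy=2.4,interpolation=cv2.INTER_CUBIC))
```

```text
t 39.25 tip riser [-124.9  -50.7   81.8] F [ 0.6  0.1 -1.7] yawerr 0.0012
(-123.8, -44.5, 83.0) delta cm tool [-0.12  0.62  0.11]
t 39.25 pos [ 0.4207 -0.0659  0.1562] F [ 0.6  0.1 -1.7] w 0.0239 j [-0.289 -0.171  1.755  0.     1.558 -0.335]
[[ 1.000e-04 -4.610e-02  9.989e-01]
 [ 2.000e-04  9.989e-01  4.610e-02]
 [-1.000e+00  2.000e-04  1.000e-04]]
```

View pics/w31.png

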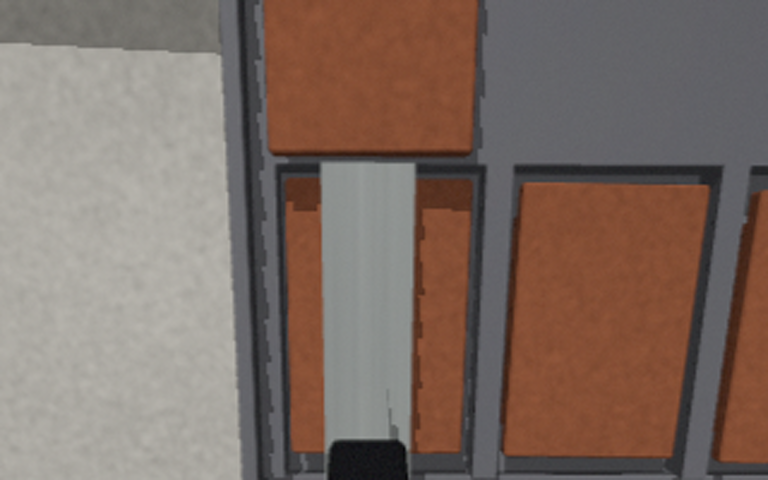

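>>> step_arm --motion "0 -0.1 0.4 0 0 0 0;0 0 0.4 0 0 0 0;0 0 0.2 0 0 0 0;0 0 0 0 0 0 0;0 0 0 0 0 0 0;0 0 -0.8 0 0 0 0;0 0 -0.8 0.05 0 0 0;0 0.4 0 0 0 0 0;0 0.4 0 0 0 0 0;0 0.1 0 0 0 0 0;0 0 0 0 0 0 0;0 0 0 0 0 0 0;0 0 0 0 0 0 0"

```text
time: 40.38
tool_pos: [0.4215, -0.0722, 0.1481]
ee_rot: [1.268, 1.571, 1.314]
wrist_force: [1.2, -0.5, -1.1]
width: 0.0237
```

Run:
```python
from h import *
go((-124,-14,73.7))
im=look('w32');cv2.imwrite('pics/w32.png',cv2.resize(im[0:200,170:490,::-1],None,fx=2.4,fy=2.4,interpolation=cv2.INTER_CUBIC))
```

```text
t 40.38 tip riser [-124.3  -57.    73.8] F [ 1.2 -0.5 -1.1] yawerr 0.0004
(-124, -14, 73.7) delta cm tool [0.01 4.3  0.03]
t 40.3833 pos [ 0.4215 -0.0722  0.1481] F [ 1.2 -0.5 -1.1] w 0.0237 j [-0.303 -0.162  1.764  0.     1.54  -0.348]
[[ 0.00e+00 -4.53e-02  9.99e-01]
 [ 1.00e-04  9.99e-01  4.53e-02]
 [-1.00e+00  1.00e-04  0.00e+00]]
```

View pics/w32.png

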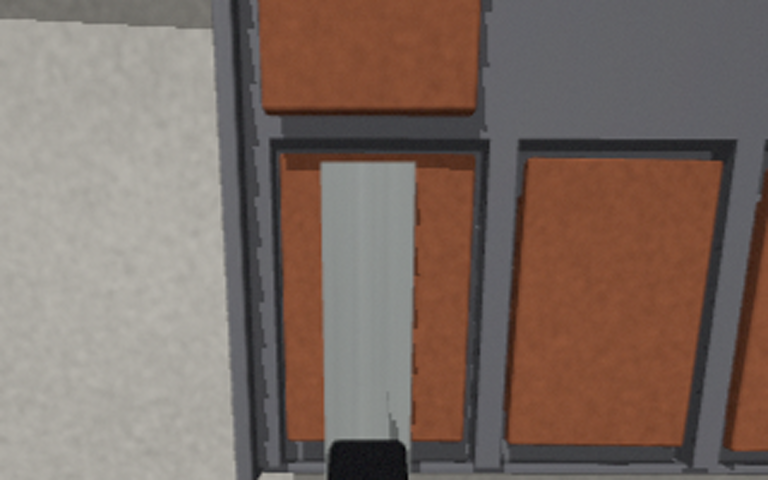

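>>> step_arm --motion "0 0 1.1 0 0 0 0;0 0 1.1 0 0 0 0;0 0 1.1 0 0 0 0;0 0 1.0 0 0 0 0;0 0 0 0 0 0 0;0 0 0 0 0 0 0;0 0 0 0 0 0 0"

```text
time: 41.02
tool_pos: [0.4196, -0.0294, 0.1482]
ee_rot: [-1.266, 1.57, -1.221]
wrist_force: [-0.1, 0.0, -2.1]
width: 0.0236
```

>>> step_arm --motion "0 -0.33 0 0 0 0 0;0 -0.83 -0.05 0 0 0 0;0 -0.79 0.11 0 0 0 0;0 -0.72 0.27 0 0 0 0;0 -0.64 0.42 0 0 0 0;0 -0.54 0.56 0 0 0 0;0 -0.65 0.68 0 0 0 0;0 -0.52 0.79 0 0 0 0;0 -0.38 0.88 0 0 0 0;0 -0.23 0.95 0 0 0 0;0 -0.08 0.99 0 0 0 0;0 -0.06 0.59 0 0 0 0;0 0 0.59 0 0 0 0;0 0.08 0.59 0 0 0 0;0 0.1 0.57 0 0 0 0;0 0.1 0.55 0 0 0 0;0 0.1 0.5 0 0 0 0;0 0 0 0 0 0 0;0 0 0 0 0 0 0;0 0 0 0 0 0 0"

```text
time: 42.68
tool_pos: [0.4155, 0.0601, 0.202]
ee_rot: [-1.741, 1.57, -1.696]
wrist_force: [0.4, 0.4, -1.5]
width: 0.0238
```

Run:
```python
from h import *
go((-124,5,88.5),(-124,75,88.5))
im=look('w33');cv2.imwrite('pics/w33.png',im[:,:,::-1])
```

```text
t 42.68 tip riser [-124.3   75.4  127.6] F [ 0.4  0.4 -1.5] yawerr -0.0
(-124, 5, 88.5) delta cm tool [ 3.91 -7.04  0.03]
(-124, 75, 88.5) delta cm tool [-0.  7. -0.]
t 42.6833 pos [0.4155 0.0601 0.202 ] F [ 0.4  0.4 -1.5] w 0.0238 j [ 0.009 -0.203  1.69  -0.     1.654 -0.036]
[[-0.00e+00 -4.49e-02  9.99e-01]
 [-4.00e-04  9.99e-01  4.49e-02]
 [-1.00e+00 -4.00e-04 -1.00e-04]]
```

View pics/w33.png

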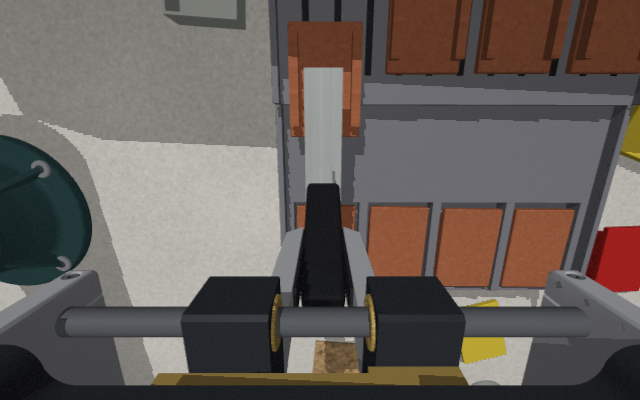

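>>> step_arm --motion "0 0 -2.4 0 0 0 0;0 0 -2.4 0 0 0 0;0 0 -2.3 0.05 0 0 0;0 1.3 0 0 0 0 0;0 1.3 0 0 0 0 0;0 1.4 0 0 0 0 0;0 0 0 0 0 0 0;0 0 0 0 0 0 0;0 0 0 0 0 0 0;0 0 0 0 0 0 0"

```text
time: 43.57
tool_pos: [0.4199, -0.0107, 0.1633]
ee_rot: [-0.249, 1.569, -0.203]
wrist_force: [-0.6, -1.1, -1.8]
width: 0.0238
```

Run:
```python
from h import *
go((-124,5,88.5),(-124,75,88.5))
im=look('w34');cv2.imwrite('pics/w34.png',cv2.resize(im[0:200,170:490,::-1],None,fx=2.4,fy=2.4,interpolation=cv2.INTER_CUBIC))
```

```text
t 43.57 tip riser [-123.     4.5   88.8] F [-0.6 -1.1 -1.8] yawerr 0.0001
(-124, 5, 88.5) delta cm tool [ 0.03  0.05 -0.1 ]
(-124, 75, 88.5) delta cm tool [-0.  7.  0.]
t 43.5667 pos [ 0.4199 -0.0107  0.1633] F [-0.6 -1.1 -1.8] w 0.0238 j [-0.161 -0.19   1.757 -0.     1.573 -0.206]
[[ 2.10e-03 -4.50e-02  9.99e-01]
 [-4.00e-04  9.99e-01  4.50e-02]
 [-1.00e+00 -5.00e-04  2.10e-03]]
```

View pics/w34.png

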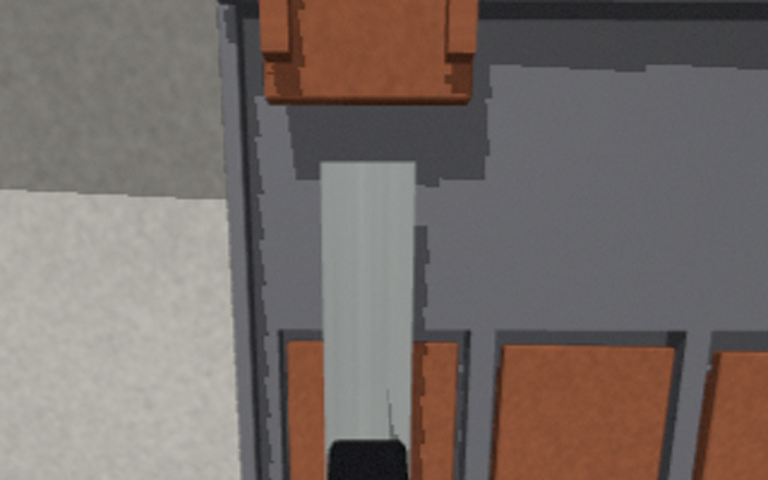

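>>> step_arm --motion "0 0.04 0.8 0 0 0 0;0 0 0.8 0 0 0 0;0 0 0.7 0 0 0 0;0 0 0.7 0 0 0 0;0 0 0.7 0 0 0 0;0 0 0.7 0 0 0 0;0 0 0.7 0 0 0 0;0 0 0.7 0 0 0 0;0 0 0.7 0 0 0 0;0 0 0.5 0 0 0 0;0 0 0 0 0 0 0;0 0 0 0 0 0 0;0 0 -1.5 0 0 0 0;0 -3 -1 0 0 0 0;0 -4 0 0 0 0 0;0 -4 0 0 0 0 0;0 -3 0 2 0 0 0;0 0 0 4 0 0 0;0 0 0 4 0 0 0;0 0 0 0 0 0 0"

```text
time: 45.28
tool_pos: [0.5226, 0.0384, 0.2969]
ee_rot: [2.979, 1.567, 3.024]
wrist_force: [-0.6, -0.7, -4.3]
width: 0.0235
```

Run:
```python
from h import *
go((-124,5,88.5))
im=look('w35');cv2.imwrite('pics/w35.png',im[:,:,::-1])
im=save('scene','s35.png');cv2.imwrite('pics/s35c.png',cv2.resize(im[130:330,180:480,::-1],None,fx=2.6,fy=2.6,interpolation=cv2.INTER_CUBIC))
```

```text
t 45.28 tip riser [-18.4  49.  222.6] F [-0.6 -0.7 -4.3] yawerr -0.0008
(-124, 5, 88.5) delta cm tool [ 13.45  -4.42 -10.5 ]
t 45.2833 pos [0.5226 0.0384 0.2969] F [-0.6 -0.7 -4.3] w 0.0235 j [-0.035  0.029  1.289  0.     1.827 -0.079]
[[-4.10e-03 -4.41e-02  9.99e-01]
 [ 5.00e-04  9.99e-01  4.41e-02]
 [-1.00e+00  7.00e-04 -4.00e-03]]
```

View pics/w35.png

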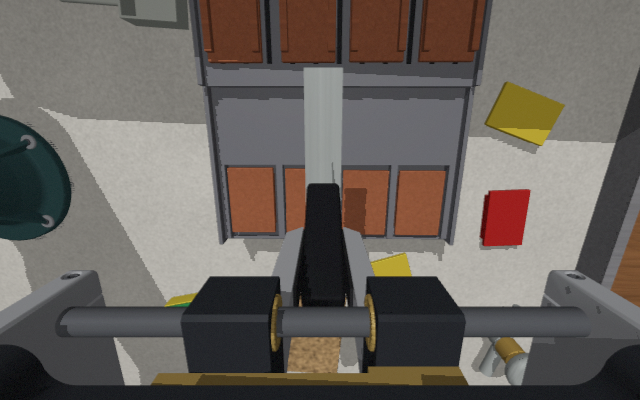

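View pics/s35c.png

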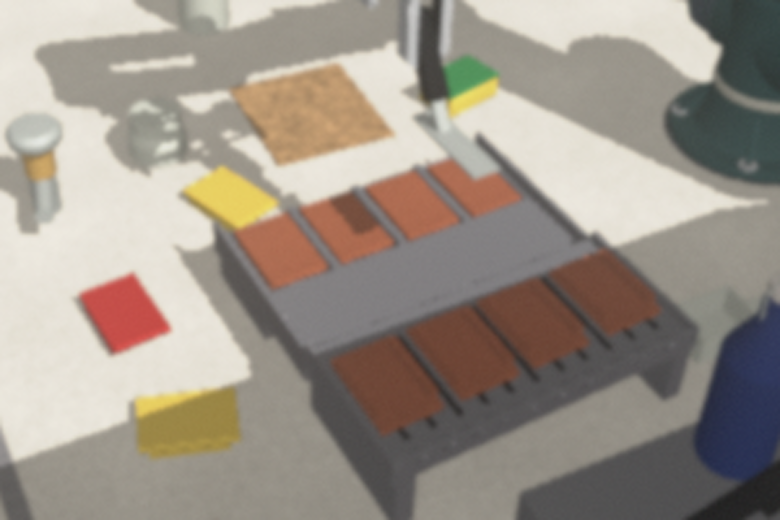

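>>> step_arm --motion "0 0 -3.58 -0.6 0 0 0;0 0 -3.58 -0.6 0 0 0;0 0 -3.58 -0.6 0 0 0;0 0 -3.58 -0.6 0 0 0;0 0 -3.58 -0.6 0 0 0;0 0 -3.58 -0.6 0 0 0;0 0 -3.58 -0.6 0 0 0;0 0 -3.58 -0.6 0 0 0;0 0 -3.58 -0.6 0 0 0;0 0 -3.58 -0.6 0 0 0;0 0 0 0 0.1 0 0;0 0 0 0 0.1 0 0;0 0 0 0 0.1 0 0;0 0 0 0 0.096 0 0;0 3 0 0 0 0 0;0 3 0 0 0 0 0;0 3 0 0 0 0 0;0 0 0 0 0 0 0;0 0 0 0 0 0 0"

```text
time: 46.97
tool_pos: [0.4716, -0.3203, 0.2107]
ee_rot: [2.781, 1.567, 2.43]
wrist_force: [0.7, -0.1, -0.7]
width: 0.0238
```

Run:
```python
from h import *
im=look('w36');cv2.imwrite('pics/w36.png',im[:,:,::-1])
o,Rt=state();print((Rt.T@(np.array([.4788,-.3217,.0814])-o['tool_pos'])*100).round(2),np.degrees(np.arctan2(Rt[1,2],Rt[0,2])))
c=np.load('w35.npy',allow_pickle=True).item()
print([w2r(ray(c,u,v,.091))[:2].round(1).tolist() for u,v in[(206,61),(262,62),(281,63),(337,63),(350,63),(406,64),(424,64),(480,62)]])
```

```text
t 46.9667 pos [ 0.4716 -0.3203  0.2107] F [ 0.7 -0.1 -0.7] w 0.0238 j [-0.696  0.138  1.342  0.     1.665 -0.345]
[[-0.003   0.344   0.939 ]
 [ 0.0026  0.939  -0.344 ]
 [-1.      0.0014 -0.0037]]
[13.19  0.17  0.55] -20.118009736256163
[[-157.9, 77.3], [-91.7, 76.0], [-69.2, 74.9], [-3.0, 74.8], [12.3, 74.7], [78.5, 73.5], [99.7, 73.5], [165.4, 75.5]]
```

View pics/w36.png

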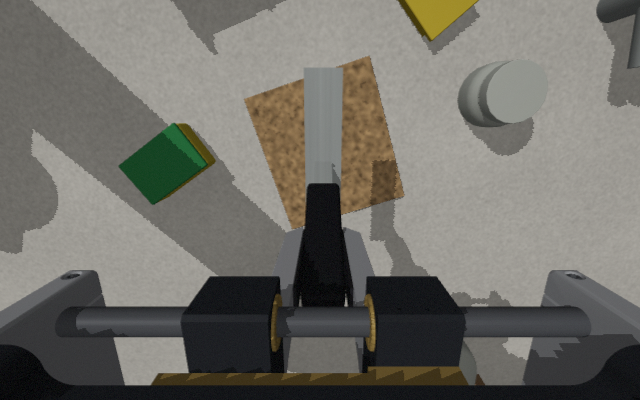

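>>> step_arm --motion "0 3 0.17 0.55 0 0 0;0 3 0 0 0 0 0;0 3 0 0 0 0 0;0 2 0 0 0 0 0;0 1 0 0 0 0 0;0 0 0 0 0 0 0;0 0 0 0 0 0 0;0 0 0 0 0 0 0;0 0 0 0 0 0 0;0 0 0 0 0 0 0"

```text
time: 47.85
tool_pos: [0.48, -0.3226, 0.0939]
ee_rot: [-0.343, 1.567, -0.694]
wrist_force: [0.1, -0.5, -1.5]
width: 0.0242
```

Run:
```python
from h import *
o,Rt=state();print(Rt.round(4),o['wrist_force'],(Rt.T@(np.array([.4788,-.3217,.0814])-o['tool_pos'])*100).round(2))
```

```text
[[ 0.003   0.3439  0.939 ]
 [-0.0025  0.939  -0.3438]
 [-1.     -0.0013  0.0037]] [ 0.10447294 -0.54013887 -1.49730843] [ 1.25  0.05 -0.15]
```

>>> step_arm --motion "0 0.5 0 -0.1 0 0 0;0 0.4 0 0 0 0 0;0 0.2 0 0 0 0 0;0 0 0 0 0 0 0;0 0 0 0 0 0 0;0 0 0 0 0 0 0;0 0 0 0 0 0 0"

```text
time: 48.43
tool_pos: [0.478, -0.3216, 0.0813]
ee_rot: [-1.006, 1.57, -1.357]
wrist_force: [-2.3, -0.7, 5.8]
width: 0.0239
```

Run:
```python
from h import *
o,Rt=state();print(Rt.round(4),o['wrist_force'],(Rt.T@(np.array([.4788,-.3217,.0814])-o['tool_pos'])*100).round(2))
```

```text
[[ 1.000e-04  3.438e-01  9.391e-01]
 [-4.000e-04  9.391e-01 -3.438e-01]
 [-1.000e+00 -3.000e-04  2.000e-04]] [-2.33932843 -0.69063445  5.81362939] [-0.01  0.01  0.08]
```

>>> step_arm --motion "0 -0.05 0 0 0 0 0;0 0 0 0 0 0 0;60 0 0 0 0 0 0;60 0 0 0 0 0 0;60 0 0 0 0 0 0;60 0 0 0 0 0 0;100 0 0 0 0 0 0;100 0 0 0 0 0 0;100 0 0 0 0 0 0;100 0 0 0 0 0 0;100 0 0 0 0 0 0;100 0 0 0 0 0 0;100 -1 0 0 0 0 0;100 -2 0 0 0 0 0;100 -3 0 0 0 0 0;100 -4 0 0 0 0 0;100 -4 0 0 0 0 0;100 0 0 0 0 0 0;100 0 0 0 0 0 0"

```text
time: 50.02
tool_pos: [0.4794, -0.3226, 0.2262]
ee_rot: [-0.346, 1.562, -0.697]
wrist_force: [0.4, 0.4, -0.7]
width: 0.094
```

Run:
```python
from h import *
im=look('w37');cv2.imwrite('pics/w37.png',im[:,:,::-1])
im=save('scene','s37.png');cv2.imwrite('pics/s37c.png',cv2.resize(im[130:330,180:480,::-1],None,fx=2.6,fy=2.6,interpolation=cv2.INTER_CUBIC))
im=save('top','t37.png');cv2.imwrite('pics/t37c.png',cv2.resize(im[120:270,190:450,::-1],None,fx=3,fy=3,interpolation=cv2.INTER_CUBIC))
```

```text
t 50.0167 pos [ 0.4794 -0.3226  0.2262] F [ 0.4  0.4 -0.7] w 0.094 j [-0.69   0.142  1.307 -0.     1.684 -0.339]
[[ 0.0069  0.3438  0.939 ]
 [-0.0058  0.939  -0.3438]
 [-1.     -0.0031  0.0085]]
```

View pics/w37.png

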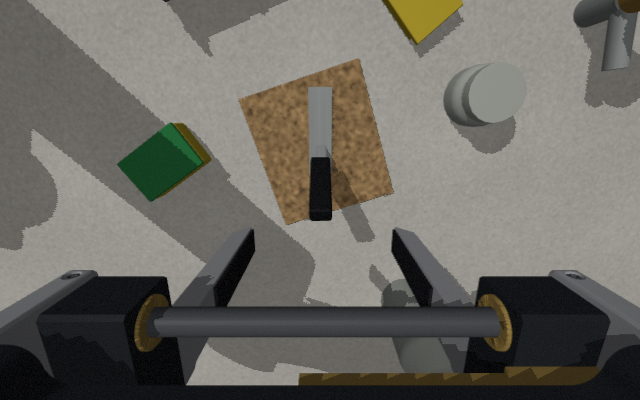

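View pics/s37c.png

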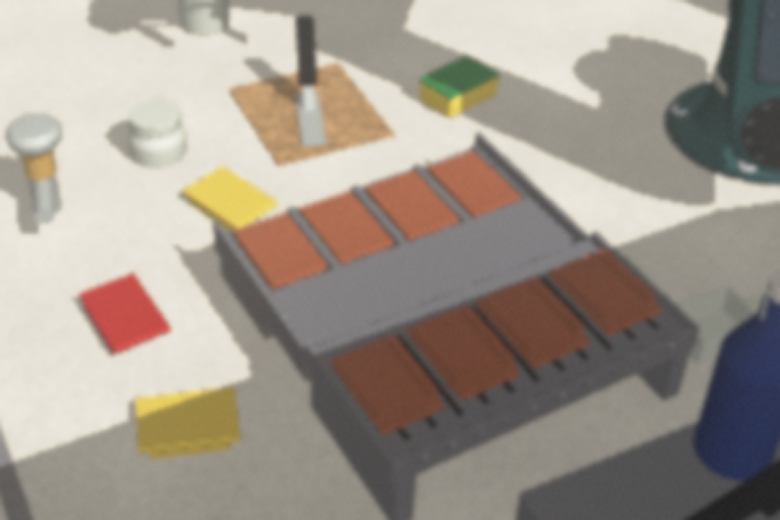

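View pics/t37c.png

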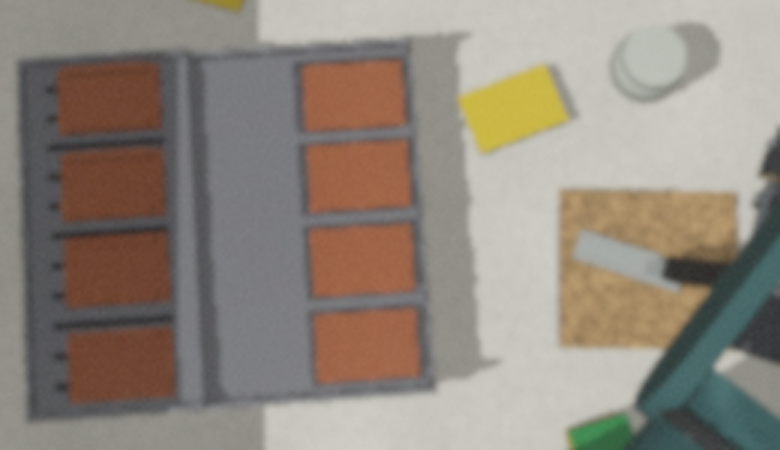

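```bash
python3 -c "
from h import *
print(robot.close_job())"
```

```text
the job is handed in; nothing more can be done
None
```

The job is done and handed in at about 50 s. I found all four upper trivets present. Each was slid with the blade tip off its stack to the step, tipped over it from underneath, and pushed onto the drying bed. The order was 3, 4, 2, 1.

- **Knocked trivet:** top2 was knocked about 4 cm forward and turned about 11° early in the run. I squared it up with the blade and moved it 13 mm sideways on the ledge so it would not land on top3.
- **Last checks:** The final scene and top pictures show all four feet up on the bed. They lie about 24 mm in from its front edge, at y about 75 to 171 mm. The lower trivets and the bystanders in view look unmoved, and the spatula stands on its blade where it started on the mat.
- **Disagreements:**
  - My first count wrongly took top2 as absent; a second view corrected that.
  - My last reading of top4's outer edge was x = 165 mm, right at the side wall (164 mm). That reading also made the trivet about 3% too wide, and the picture shows a gap to the wall, so I left it.

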